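Free the paddle board from under the cups and tidy the drinks corner

ROBOT

A 7-joint arm with a two-finger parallel gripper is mounted at the origin on a cart in front of the work surface, level with it; the furniture and walls round the work are solid. World frame = base frame: x ahead of the robot, y to its left, z up, the work surface at z = 0. Lengths are in m, angles in rad, forces in N, time in s.
With the tool pointing down it reaches from about 0.425 to 0.875 m from the base axis. Payload 4.7 kg.
Tool frame: the origin (TCP) lies midway between the tips of the shut fingers; the grasp point (between the pads) lies 19 mm behind it; z points along the fingers, y is the line along which they close (so a half turn about z gives the same grasp; the last joint's range is limited). The gripper opens to 87 mm and grips with 3 to 60 N. Pads are 19 mm wide; open, the fingers measure 117 mm over their backs; the gripper's body (75 mm by 190 mm) begins 51 mm behind the grasp point.
Start: joints at [1.347, 0.321, -0.07, 1.45, 0.023, 1.371, -0.057], TCP at [0.153, -0.632, 0.223] pointing down, gripper open.
Joint ranges: [-2.86, 2.86], [-0.3, 2.09], [-1.38, 1.24], [0.06, 2.45], [-1.56, 4.7], [0.09, 2.05], [-2.69, 2.69]. Speed limits (rad/s): [2.57, 2.57, 3.14, 3.14, 3.14, 3.14, 3.14].

INTERFACE

Orientations are given as a unit quaternion [x, y, z, w].
In Python, from workcell import readout, vision, hand_in gives the robot as it stands. The module is installed in compiled form; this text tells all that it offers.
- The arm moves only by the tool step_arm, never from a script. Its argument "series" is a list that holds one entry, the list of rows, each a list of 7 numbers: the shift along the tool's x, y, z in cm, then the turn, a rotation vector about the tool's x, y, z in units of 5 degrees (1.0 is 5 degrees), then the opening in per cent of the stroke, from 0 (shut) to 100 (fully open). In form: [[[dx, dy, dz, ax, ay, az, claw], ...]]. A call has 1 to 10 rows; each row is the pose to reach, as a shift and turn from the pose commanded when the call began, along the tool's axes at that moment; what a row does not reach only later rows make up. A row lasts 1/10 s, in which the tool goes at most 50 mm and 8.59 degrees, less where a joint would pass 70% of its speed; a pose out of reach is approached as far as the arm can. A call with a gripper value outside its range is refused whole. The fingers move at their own pace and stop on an object; "force" is the grip in N (left out, the last holds). Time passes only in rows, so rows that repeat a pose let the fingers close. It gives the time, the measured TCP pose, the force, the opening and the grip force at its end, in the units of the state.
- readout.get_obs(): the state, without advancing time (a new reading comes with each control period).
- vision.get_image(name): name is "scene" or "top" or "wrist"; returns the picture (384x512x3 uint8, red, green, blue); there is no depth.
- vision.camera_params(name): a dict with "camera_matrix" (3x3 intrinsics, pixels), "eye" and "attitude" of the camera in the world. Camera axes: x right, y up, looking along -z (the intrinsics and any distortion apply to the point x, -y, -z); pixel columns grow to the right and rows downward; lengths in m; the calibration is good to about 2 mm. A picture is of the moment at which its call begins: read the wrist's pose just before it. camera_params takes no time and is no camera call; for the wrist camera it gives the pose at the moment of the call.
- hand_in(): hands the job in; it is judged then, once.
The state is a dict: "time_s": time; "joint_positions": joint angles; "qd": joint speeds; "tau": joint torques, N m; "position": TCP position; "eef_rot": TCP orientation; "force": force on the tool from outside, world axes, zero at the start; "wrist_torque": the same for the moment, N m; "opening": finger opening in m; "finger_force": force on a finger pad.
Only numpy, scipy, OpenCV 4.12 (cv2) and the standard library are available. Lean on these libraries where they do the work, as an engineer would, in place of code of your own. Each camera call takes 0.05 s, during which the arm holds its last target. There are 200 camera calls.

TASK

The paddle board is buried under a stack of upturned wide cups inside the wire guard: first slide it out by its handle, leaving those cups standing stacked in the guard, not toppled and not lifted off. Lay the board flush in the recess of the wooden rest with its handle in the slot, nest every loose wide cup on the stack in the guard, and nest the tall tumblers together into one stack of their own, all mouth down and never mixing the two kinds. Leave the upturned dip bowl where it is.

Things in the scene. Friction and masses are not known exactly. Their poses are not given: they have to be found in the camera images.
- guard: Low U of 6 mm steel rod fixed to the worktop on four posts: rod at 23 to 29 mm height, front bar 46 mm to -x of the origin, side bars 55 mm to either side, +x side open. Origin: on the worktop, centre of the stack. The board passes below the front bar; the bar holds the cups back. -x is the way to pull.
- board: Loose wooden paddle board, 10 mm thick, 90 g. Blade 110 mm (x) by 84 mm (y); handle 28 mm wide running to -x, from 55 to 155 mm from the origin. Origin: centre of the blade's underside, z up. It starts flat on the worktop under the stack, handle out below the guard's front bar, so it must go about 125 mm along the guard's -x to be clear of cups and bar.
- rest: Fixed dark wooden block 156 x 130 mm, 16 mm high, with a recess 10 mm deep (floor at 6 mm) for the blade, 4 mm clearance a side, and a 40 mm slot to -x for the handle, which sticks out over the worktop. Origin: centre of the underside; the board is home when its origin lies 6 mm above this origin with the same axes (handle to -x).
- cup_foot: A wide cup standing mouth down: 66 mm high, 78 mm across the rim (at the bottom as it stands), 56 mm across the closed end (at the top). Origin: centre of the rim circle, at the bottom as it stands; z up. Bottom of the stack on the board; ends standing on the worktop inside the guard. Nested cups rise 30 mm per cup (a shoulder inside stops them).
- cup_second: A wide cup standing mouth down: 66 mm high, 78 mm across the rim (at the bottom as it stands), 56 mm across the closed end (at the top). Origin: centre of the rim circle, at the bottom as it stands; z up. Already nested over cup_foot, 30 mm higher. Loose cups go over it.
- cup_a: A wide cup standing mouth down: 66 mm high, 78 mm across the rim (at the bottom as it stands), 56 mm across the closed end (at the top). Origin: centre of the rim circle, at the bottom as it stands; z up. Loose on the worktop; nests over the stack in the guard, 30 mm above the cup below. 90 g. May be absent.
- cup_b: A wide cup standing mouth down: 66 mm high, 78 mm across the rim (at the bottom as it stands), 56 mm across the closed end (at the top). Origin: centre of the rim circle, at the bottom as it stands; z up. Loose on the worktop; nests over the stack in the guard, 30 mm above the cup below. 90 g. May be absent.
- cup_c: A wide cup standing mouth down: 66 mm high, 78 mm across the rim (at the bottom as it stands), 56 mm across the closed end (at the top). Origin: centre of the rim circle, at the bottom as it stands; z up. Loose on the worktop; nests over the stack in the guard, 30 mm above the cup below. 90 g. May be absent.
- tumbler_a: A tall tumbler standing mouth down: 85 mm high, 72 mm across the rim (at the bottom as it stands), 54 mm across the closed end (at the top). Origin: centre of the rim circle, at the bottom as it stands; z up. Loose on the worktop, always there. Nested tumblers rise 40 mm each (a shoulder inside stops them). 90 g.
- tumbler_b: A tall tumbler standing mouth down: 85 mm high, 72 mm across the rim (at the bottom as it stands), 54 mm across the closed end (at the top). Origin: centre of the rim circle, at the bottom as it stands; z up. Loose on the worktop; nests over another tumbler, 40 mm higher. 90 g. May be absent.
- tumbler_c: A tall tumbler standing mouth down: 85 mm high, 72 mm across the rim (at the bottom as it stands), 54 mm across the closed end (at the top). Origin: centre of the rim circle, at the bottom as it stands; z up. Loose on the worktop; nests over another tumbler, 40 mm higher. 90 g. May be absent.
- bowl: Small dip bowl, mouth down, 82 mm across, 34 mm high; of no use here, leave alone. Origin: centre of its underside. (Behind it stands the fixed dish bin: front at x = 0.65 m, y from 0.25 m leftwards, 0.31 m high; keep the gripper clear.)
There are look-alikes about, which are no part of the job. What is shaped like the cup_b but orange is not meant. Of the things that look like the board, take the one that is nearest to the robot's base at the start.

How it is judged:
By the outcome, as a careful person would: the job done as asked, in the order asked, and still so for the second after the job is handed in, with the robot touching nothing.
Of cup_a, cup_b, cup_c, tumbler_b, tumbler_c only 3 to 5 are there at a start; the rules pass over those that are not, and their reading is None.
At some moment in a run one of tumbler_a, tumbler_b, tumbler_c, cup_a, cup_b, cup_c may be knocked a few centimetres aside while the robot is not near it.
It also fails if it takes over 210 s, if anything falls off the work surface, if the arm or the gripper's body presses on something with over 40 N, if the wrist force passes 120 N, or if a joint passes its speed limit or range.

## Working session

There is one attempt and no reset: what is moved stays moved. The work goes in short steps, Python scripts to look and compute and a tool call to move; the robot and the scene stay as the last step left them, time stands still between calls to the robot, and variables do not carry over. Pictures are saved under pics/ and viewed, at most 14 in all, crops included, and the job is handed in when it is done.

Besides the shell and the picture viewer there is one more tool, called after "Emit:" as name(argument=value, ...), one argument or row to a line, values as JSON. step_arm: Moves the arm, as the interface text tells. Its arguments: {"type":"object","properties":{"series":{"type":"array","items":{"type":"array","items":{"type":"array","items":{"type":"number"}}}},"force":{"type":"number"}},"required":["series"]}

```bash
mkdir -p pics
cat > h.py <<'E'
import numpy as np, cv2
from scipy.spatial.transform import Rotation as R
from workcell import readout, vision
def snap(n,f=None):
    im=vision.get_image(n)
    if f: cv2.imwrite('pics/'+f,im[:,:,::-1])
    return im
def cam(n):
    p=vision.camera_params(n); a=np.array(p['attitude'],float)
    Rm=R.from_quat(a.ravel()).as_matrix() if a.size==4 else a.reshape(3,3)
    return np.array(p['camera_matrix'],float),np.array(p['eye'],float),Rm,p
def ray(n,uv,z,c=None):
    K,e,Rm,p=c or cam(n)
    uv=np.array(uv,float).reshape(-1,1,2)
    d=p.get('distortion'); d=None if d is None else np.array(d,float)
    q=cv2.undistortPoints(uv,K,d).reshape(-1,2)
    v=np.c_[q[:,0],-q[:,1],-np.ones(len(q))]@Rm.T
    t=(z-e[2])/v[:,2]
    return e+v*t[:,None]
def proj(n,P,c=None):
    K,e,Rm,p=c or cam(n)
    v=(np.atleast_2d(P)-e)@Rm
    q=np.c_[v[:,0]/-v[:,2],-v[:,1]/-v[:,2]]
    return q@K[:2,:2].T+K[:2,2]
def move(P,yaw=None):
    "rows units for tool shift to world P (tcp), yaw of tool y axis target (rad, mod pi)"
    o=readout.get_obs(); Rt=R.from_quat(o['eef_rot']).as_matrix()
    return Rt.T@(np.array(P)-o['position'])*100
E
python3 - <<'E'
from h import *
a=snap('scene');b=snap('top')
cv2.imwrite('pics/st.png',cv2.resize(b,(800,600),interpolation=cv2.INTER_CUBIC)[:,:,::-1])
cv2.imwrite('pics/sc.png',cv2.resize(a,(800,600),interpolation=cv2.INTER_CUBIC)[:,:,::-1])
for n in('scene','top','wrist'): print(vision.camera_params(n))
o=readout.get_obs();print(o)
E
```

```text
{'camera_matrix': array([[419.23190627,   0.        , 250.39372035],
       [  0.        , 419.23190627, 199.06220002],
       [  0.        ,   0.        ,   1.        ]]), 'eye': array([-0.78113933,  1.02400091,  1.05927161]), 'attitude': array([-0.22186474,  0.42277603,  0.77991688, -0.40468027])}
{'camera_matrix': array([[419.33335941,   0.        , 260.88462902],
       [  0.        , 419.33335941, 189.54293435],
       [  0.        ,   0.        ,   1.        ]]), 'eye': array([0.303098  , 0.13863639, 1.67389643]), 'attitude': array([-0.03562524,  0.04221087,  0.71552794, -0.69639705])}
{'camera_matrix': array([[321.82592038,   0.        , 250.17184528],
       [  0.        , 321.82592038, 188.59540618],
       [  0.        ,   0.        ,   1.        ]]), 'eye': array([ 0.23452688, -0.61247833,  0.38451421]), 'attitude': array([-0.11955672,  0.09466396, -0.61048738,  0.77720659])}
{'time_s': 0.1, 'joint_positions': array([ 1.34709628,  0.32176355, -0.0700586 ,  1.45153654,  0.02259969,
        1.3707693 , -0.05694542]), 'qd': array([ 9.83507876e-05, -2.84806591e-03, -2.25242714e-04, -2.09423768e-03,
       -7.66927306e-04, -4.73107756e-04, -1.05569601e-04]), 'tau': array([-2.36388851e-04, -4.92573166e+01, -4.05897880e-01, -3.13400567e+01,
       -6.41144835e-02,  3.93628108e-02,  1.08773379e-04]), 'position': array([ 0.15294276, -0.6312592 ,  0.22156939]), 'eef_rot': array([ 9.92941899e-01,  1.18598782e-01, -1.49006111e-04, -8.32001202e-04]), 'force': array([-0.16263154,  0.53111171,  0.98786318]), 'wrist_torque': array([ 0.0170442 , -0.02154623,  0.02731143]), 'finger_force': 0.0, 'opening': 0.08693709962770658}
```

View pics/st.png

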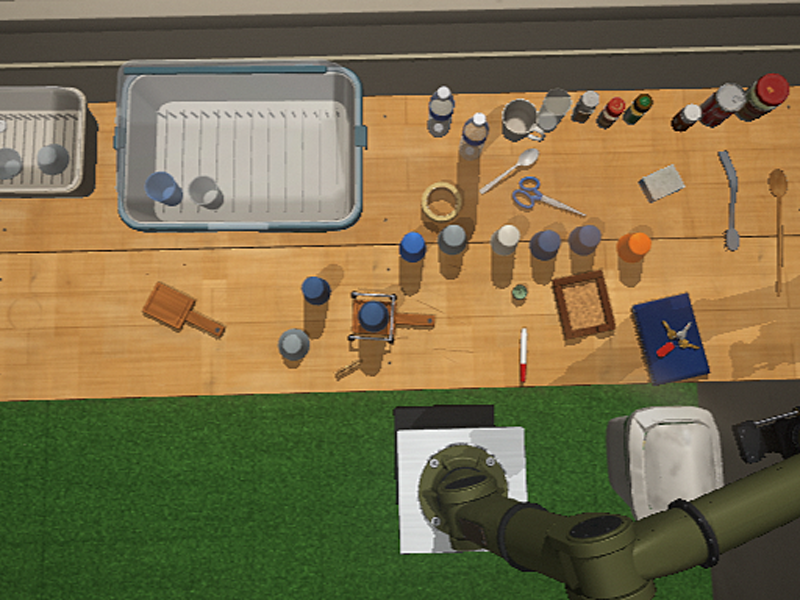

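View pics/sc.png

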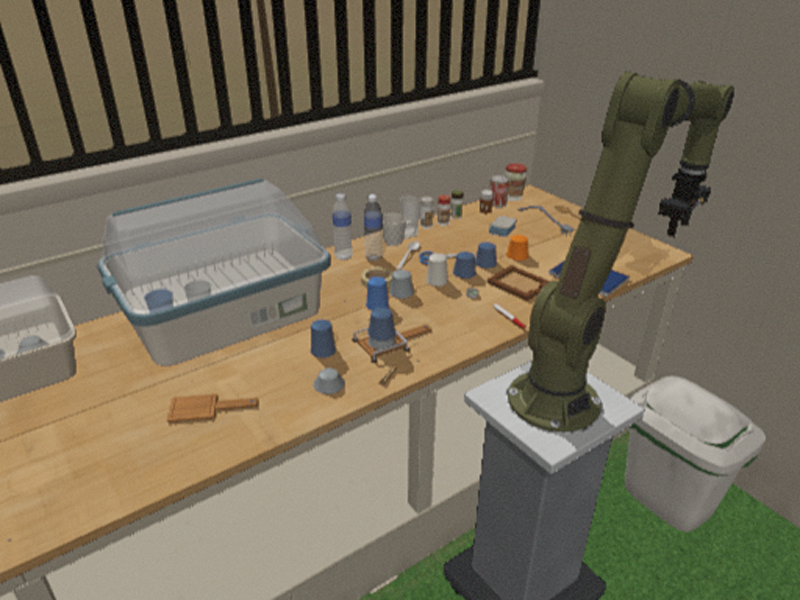

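Run:
```python
from h import *
a=snap('scene');b=snap('top')
c1=cv2.resize(b[130:250,165:445],(800,343),interpolation=cv2.INTER_CUBIC)
c2=cv2.resize(a[105:265,190:430],(800,533),interpolation=cv2.INTER_CUBIC)
cv2.imwrite('pics/c1.png',c1[:,:,::-1]);cv2.imwrite('pics/c2.png',c2[:,:,::-1])
c=cam('top')
def w(u,v,z): return ray('top',(u*.64,v*.64),z)[0].round(3)
for n,u,v,z in [('stack',373,315,.106),('guard',373,317,.026),('handle end',433,321,.01),('blade2',168,305,.01),('h2',222,330,.01),('blueT',413,241,.085),('grey',453,234,.066),('white',507,233,.066),('c',545,240,.066),('d',585,236,.066),('or',635,241,.066),('blue2',316,286,.085),('bowl',293,344,.034),('rest',583,305,.016)]:
  p=w(u,v,z); print(n,p,np.hypot(p[0],p[1]).round(3))
```

```text
stack [0.433 0.206 0.106] 0.48
guard [0.435 0.209 0.026] 0.483
handle end [0.422 0.058 0.01 ] 0.426
blade2 [0.481 0.731 0.01 ] 0.875
h2 [0.413 0.593 0.01 ] 0.723
blueT [0.615 0.104 0.085] 0.624
grey [0.634 0.004 0.066] 0.634
white [ 0.633 -0.131  0.066] 0.646
c [ 0.613 -0.226  0.066] 0.653
d [ 0.62  -0.326  0.066] 0.7
or [ 0.604 -0.451  0.066] 0.754
blue2 [0.509 0.344 0.085] 0.614
bowl [0.372 0.41  0.034] 0.554
rest [ 0.452 -0.325  0.016] 0.557
```

View pics/c1.png

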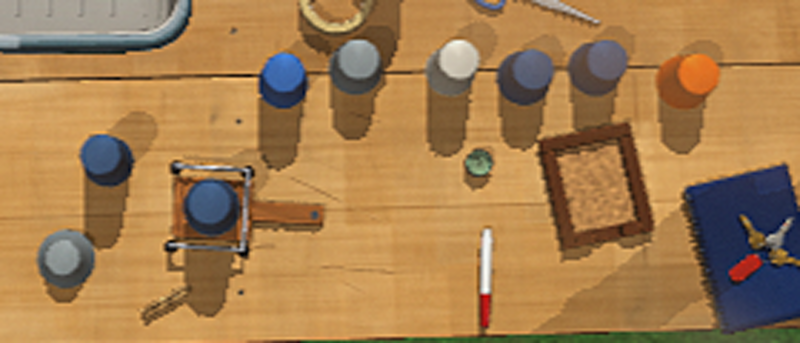

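View pics/c2.png

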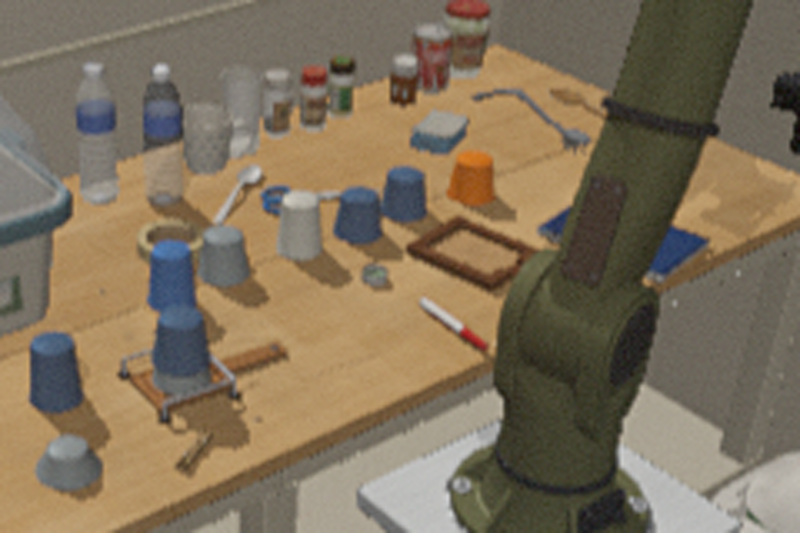

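```bash
cat >> h.py <<'E'
def plan(P,ang,tilt=None):
    "tcp target, world angle (deg) of tool x, tool down -> row numbers"
    o=readout.get_obs(); R0=R.from_quat(o['eef_rot'])
    a=np.radians(ang); x=np.array([np.cos(a),np.sin(a),0]); z=np.array([0,0,-1.])
    T=R.from_matrix(np.c_[x,np.cross(z,x),z])
    if tilt is not None: T=T*R.from_rotvec(tilt)
    s=R0.inv().apply(np.array(P)-o['position'])*100
    r=np.degrees((R0.inv()*T).as_rotvec())/5
    print('row',s.round(2).tolist(),r.round(2).tolist(),'rows>=',max(np.linalg.norm(s)/5,np.linalg.norm(r)*5/8.59).round(1))
E
python3 - <<'E'
from h import *
o=readout.get_obs();c=cam('wrist');R0=R.from_quat(o['eef_rot'])
print('cam axis in tool',R0.inv().apply(-c[2][:,2]),'eye in tool',R0.inv().apply(c[1]-o['position']),'up',R0.inv().apply(c[2][:,1]))
plan((.36,-.38,.30),54)
im=snap('top');cv2.imwrite('pics/rest0.png',cv2.resize(im[165:225,345:400],(550,600),interpolation=cv2.INTER_CUBIC)[:,:,::-1])
E
```

```text
cam axis in tool [-3.01319931e-01  9.22876673e-04  9.53522652e-01] eye in tool [ 0.08368274  0.00070609 -0.16299077] up [ 9.53522416e-01 -9.04942318e-04  3.01320732e-01]
row [26.04, -19.56, -7.79] [-0.01, -0.0, -8.07] rows>= 6.7
```

View pics/rest0.png

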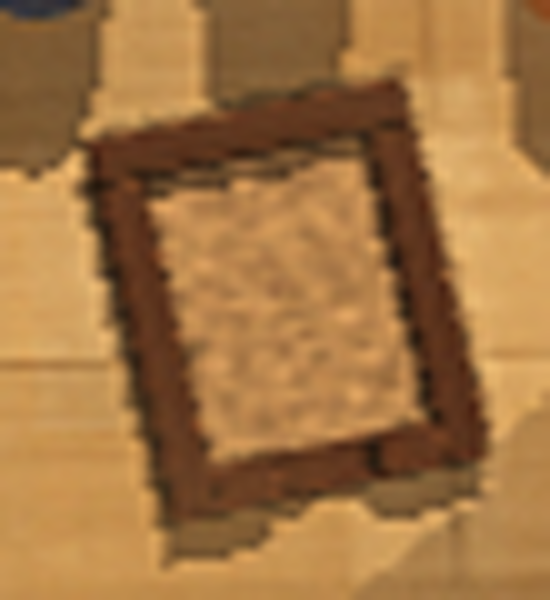

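Run:
```python
from h import *
plan((.44,-.32,.30),54)
```

```text
row [35.23, -23.52, -7.78] [-0.01, -0.0, -8.07] rows>= 8.6
```

Emit:
step_arm(
  series=[
    [[35.2,-23.5,-7.8,0,0,-8.07,100],[35.2,-23.5,-7.8,0,0,-8.07,100],[35.2,-23.5,-7.8,0,0,-8.07,100],[35.2,-23.5,-7.8,0,0,-8.07,100],[35.2,-23.5,-7.8,0,0,-8.07,100],[35.2,-23.5,-7.8,0,0,-8.07,100],[35.2,-23.5,-7.8,0,0,-8.07,100],[35.2,-23.5,-7.8,0,0,-8.07,100],[35.2,-23.5,-7.8,0,0,-8.07,100],[35.2,-23.5,-7.8,0,0,-8.07,100]],
  ],
)

```text
time_s: 1.25
position: [0.4441, -0.3151, 0.3019]
eef_rot: [0.889, 0.458, 0.002, 0.001]
force: [-0.9, -0.3, -0.1]
opening: 0.0871
finger_force: 0.0
```

Run:
```python
from h import *
o=readout.get_obs();print(o['time_s'],o['position'],o['qd'].round(2))
im=snap('wrist','w1.png');c=cam('wrist')
hsv=cv2.cvtColor(im,cv2.COLOR_RGB2HSV)
m=((hsv[...,2]<130)&((hsv[...,0]<14)|(hsv[...,0]>170))&(hsv[...,1]>100)).astype('uint8')
m=cv2.morphologyEx(m,cv2.MORPH_CLOSE,np.ones((5,5)))
for k in cv2.findContours(m,0,2)[0]:
    if cv2.contourArea(k)>1500:
        w=ray('wrist',k.reshape(-1,2),.016,c)[:,:2]
        r=cv2.minAreaRect((w*1000).astype('float32'));print(r, cv2.contourArea(k))
plan((.47,.10,.30),90-13)
```

```text
1.25 [ 0.44412434 -0.31514221  0.30185609] [0.04 0.01 0.08 0.02 0.05 0.   0.04]
((452.01922607421875, -329.3506774902344), (154.970458984375, 127.46952056884766), 9.909038543701172) 9472.0
row [35.6, -22.11, 0.1] [0.01, 0.0, -4.54] rows>= 8.4
```

View pics/w1.png

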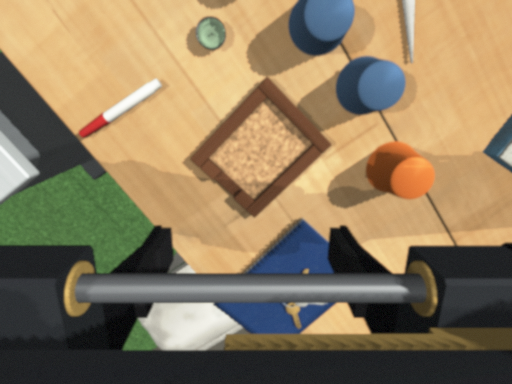

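Emit:
step_arm(
  series=[
    [[35,-22,0,0,0,-5.5,100],[35,-22,0,0,0,-5.5,100],[35,-22,0,0,0,-5.5,100],[35,-22,0,0,0,-5.5,100],[35,-22,0,0,0,-5.5,100],[35,-22,0,0,0,-5.5,100],[35,-22,0,0,0,-5.5,100],[35,-22,0,0,0,-5.5,100],[35,-22,0,0,0,-5.5,100],[35,-22,0,0,0,-5.5,100]],
  ],
)

```text
time_s: 2.3
position: [0.4675, 0.0934, 0.3005]
eef_rot: [0.757, 0.654, -0.0, 0.0]
force: [-0.3, -0.2, -0.7]
opening: 0.0872
finger_force: 0.0
```

Run:
```python
from h import *
o=readout.get_obs();print(o['time_s'],o['position'],o['qd'].round(2))
im=snap('wrist','w2.png');c=cam('wrist')
hsv=cv2.cvtColor(im,cv2.COLOR_RGB2HSV)
# handle/blade expected pixels
for d in (60,100,150): 
    p=np.array([.435,.209,.01])-d/1000*np.array([.086,.996,0]); uv=proj('wrist',p,c)[0]; print(d,uv.round(), hsv[int(uv[1]),int(uv[0])])
```

```text
2.3 [0.46750679 0.09339405 0.30050868] [0.03 0.   0.07 0.01 0.02 0.01 0.03]
60 [216. 110.] [ 14 142 151]
100 [219. 139.] [ 13 141 166]
150 [222. 173.] [ 13 103 143]
```

View pics/w2.png

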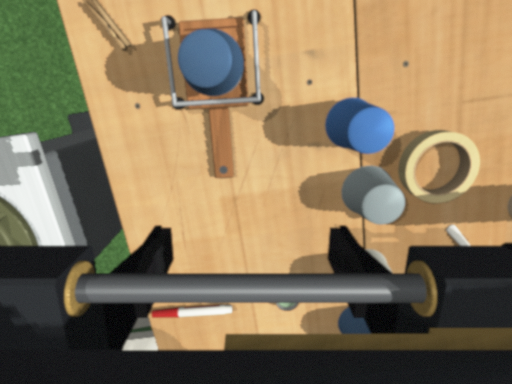

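Run:
```python
from h import *
c=cam('wrist')
g=ray('wrist',[(175,103),(259,98),(168,24),(254,17)],.026,c)[:,:2]
h=ray('wrist',[(219,108),(224,177)],.01,c)[:,:2]
print(g.round(4),h.round(4))
d=h[0]-h[1];print('handle ang',np.degrees(np.arctan2(d[1],d[0])))
b=g[0]-g[1];print('bar',np.degrees(np.arctan2(b[1],b[0])),np.linalg.norm(b))
u=d/np.linalg.norm(d);print('board origin',h[1]+.155*u)
m=(g[0]+g[1])/2
n=np.array([-b[1],b[0]]);n=-n if n[1]<0 else n;n/=np.linalg.norm(n);print('guard origin',m+.046*n,np.degrees(np.arctan2(n[1],n[0])))
```

```text
[[0.3799 0.1668]
 [0.4899 0.1568]
 [0.3917 0.2598]
 [0.4971 0.2519]] [[0.4343 0.1512]
 [0.4243 0.0537]]
handle ang 84.11993965830212
bar 174.81229069731992 0.1105361635014613
board origin [0.44012952 0.20786469]
guard origin [0.43906219 0.20760274] 84.81229069731991
```

Run:
```python
from h import *
plan((.430,.1035,.06),84.5);plan((.430,.1035,.003),84.5)
```

```text
row [0.71, -3.91, 24.03] [-0.0, 0.01, -0.61] rows>= 4.9
row [0.72, -3.91, 29.73] [-0.0, 0.01, -0.61] rows>= 6.0
```

Emit:
step_arm(
  series=[
    [[0.7,-3.9,12,0,0,-0.61,70],[0.7,-3.9,24,0,0,-0.61,70],[0.7,-3.9,24,0,0,-0.61,70],[0.7,-3.9,24,0,0,-0.61,70],[0.7,-3.9,24,0,0,-0.61,70],[0.7,-3.9,24,0,0,-0.61,70],[0.7,-3.9,24,0,0,-0.61,70],[0.7,-3.9,24,0,0,-0.61,70],[0.7,-3.9,24,0,0,-0.61,70]],
  ],
)

```text
time_s: 3.25
position: [0.4327, 0.1043, 0.0628]
eef_rot: [0.741, 0.672, 0.002, 0.002]
force: [0.5, 0.6, -0.1]
opening: 0.0609
finger_force: 0.0
```

Run:
```python
from h import *
o=readout.get_obs();print(o['position'],o['opening']);plan((.430,.1035,.003),84.5)
```

```text
[0.43266833 0.10430011 0.06283518] 0.06094590565777061
row [-0.1, -0.29, 5.98] [0.05, 0.0, -0.01] rows>= 1.2
```

Emit:
step_arm(
  series=[
    [[-0.1,-0.2,3,0,0,0,70],[-0.1,-0.2,5.8,0,0,0,70],[-0.1,-0.2,5.8,0,0,0,70],[-0.1,-0.2,5.8,0,0,0,20],[-0.1,-0.2,5.8,0,0,0,20],[-0.1,-0.2,5.8,0,0,0,20],[-0.1,-0.2,5.8,0,0,0,20],[-0.1,-0.2,5.8,0,0,0,20],[-0.1,-0.2,5.8,0,0,0,20]],
  ],
  force=50,
)

```text
time_s: 4.15
position: [0.4283, 0.1038, 0.0029]
eef_rot: [0.74, 0.673, -0.0, 0.0]
force: [-1.4, 0.3, 3.4]
opening: 0.0273
finger_force: 50.0
```

Emit:
step_arm(
  series=[
    [[-0.7,0,0,0,0,0,20],[-1.4,0,0,0,0,0,20],[-2.1,0,0,0,0,0,20],[-2.8,0.1,0,0,0,0,20],[-3.5,0.1,0,0,0,0,20],[-4.2,0.1,0,0,0,0,20],[-4.9,0.2,0,0,0,0,20],[-5.6,0.2,0,0,0,0,20],[-6.3,0.3,0,0,0,0,20],[-7.0,0.3,0,0,0,0,20]],
  ],
)

```text
time_s: 5.15
position: [0.425, 0.035, 0.0029]
eef_rot: [0.74, 0.673, 0.001, -0.0]
force: [-0.0, 8.2, 3.6]
opening: 0.0272
finger_force: 50.0
```

Run:
```python
from h import *
o=readout.get_obs();print(o['position'],o['opening'],o['force'])
im=snap('wrist','w3.png')
```

```text
[0.42503269 0.03502601 0.00291069] 0.02717469790567334 [-0.04710722  8.20125744  3.56608555]
```

View pics/w3.png

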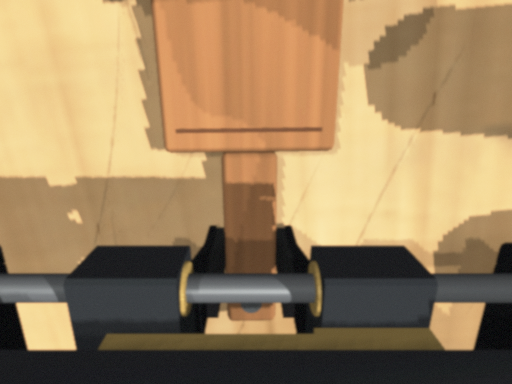

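Emit:
step_arm(
  series=[
    [[-0.7,0,0,0,0,0,20],[-1.4,0,0,0,0,0,20],[-2.1,0.1,0,0,0,0,20],[-2.8,0.2,0,0,0,0,20],[-3.5,0.2,0,0,0,0,20],[-4.2,0.3,0,0,0,0,20],[-4.9,0.4,0,0,0,0,20],[-5.6,0.4,0,0,0,0,20],[-6.4,0.4,0,0,0,0,20],[-7.2,0.4,0,0,0,0,20]],
  ],
)

```text
time_s: 6.2
position: [0.4218, -0.0387, 0.0029]
eef_rot: [0.74, 0.672, 0.0, 0.0]
force: [0.7, 4.8, 6.2]
opening: 0.0273
finger_force: 49.9
```

Run:
```python
from h import *
o=readout.get_obs();print(o['position'],o['opening'],o['force'])
a=snap('scene');b=snap('top')
x=cv2.resize(a[150:240,180:300],(480,360),interpolation=cv2.INTER_CUBIC);y=cv2.resize(b[160:250,200:290],(320,320),interpolation=cv2.INTER_CUBIC)
y=cv2.copyMakeBorder(y,0,40,0,0,0)
cv2.imwrite('pics/m1.png',np.hstack([x,y])[:,:,::-1])
```

```text
[ 0.42178867 -0.0386505   0.0029087 ] 0.027255230625228152 [0.70598573 4.76731255 6.21300546]
```

View pics/m1.png

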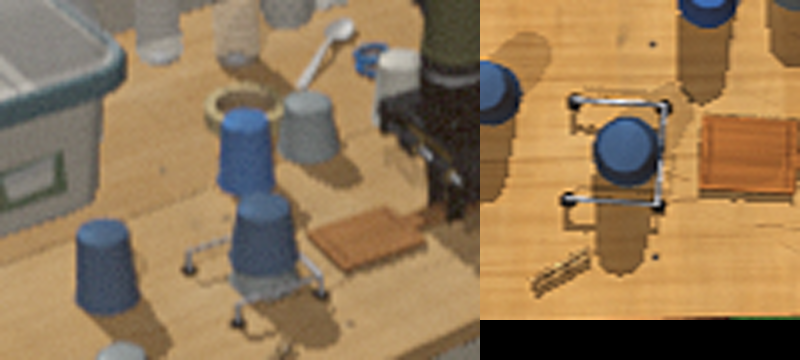

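Run:
```python
from h import *
plan((.352,-.346,.09),9.9)
```

```text
row [-31.15, -3.95, -8.68] [0.01, 0.01, 14.9] rows>= 8.7
```

Emit:
step_arm(
  series=[
    [[0,0,-1,0,0,0,20],[0,0,-3,0,0,0,20],[0,0,-5,0,0,0,20],[0,0,-7,0,0,0,20],[0,0,-8.5,0,0,0,20],[0,0,-8.5,0,0,0,20]],
  ],
  force=58,
)

```text
time_s: 6.9
position: [0.4222, -0.0395, 0.0892]
eef_rot: [0.74, 0.672, -0.0, 0.002]
force: [-0.3, 0.2, -1.5]
opening: 0.0271
finger_force: 57.9
```

Emit:
step_arm(
  series=[
    [[-3,-0.4,0,0,0,1.5,20],[-6,-0.8,0,0,0,3,20],[-9,-1.2,0,0,0,4.5,20],[-12,-1.6,0,0,0,6,20],[-15,-2,0,0,0,7.5,20],[-18,-2.4,0,0,0,9,20],[-21,-2.8,0,0,0,10.5,20],[-24,-3.2,0,0,0,12,20],[-27,-3.6,0,0,0,13.5,20],[-31.1,-4,0,0,0,14.9,20]],
  ],
)

```text
time_s: 7.9
position: [0.3505, -0.3434, 0.0862]
eef_rot: [0.996, 0.086, -0.001, -0.001]
force: [1.5, -0.6, -0.5]
opening: 0.0269
finger_force: 57.9
```

Emit:
step_arm(
  series=[
    [[0,0,0,0,0,0,20],[0,0,0,0,0,0,20],[0,0,0,0,0,0,20]],
  ],
)

```text
time_s: 8.2
position: [0.3515, -0.3425, 0.0866]
eef_rot: [0.996, 0.088, -0.001, -0.001]
force: [-0.0, -0.2, -1.0]
opening: 0.0269
finger_force: 58.0
```

Run:
```python
from h import *
o=readout.get_obs();print(o['position'],o['qd'].round(3))
im=snap('wrist','w4.png')
plan((.3486,-.347,.09),9.9)
```

```text
[ 0.35145894 -0.342542    0.08657951] [-0.009 -0.01  -0.009 -0.002  0.003 -0.003 -0.004]
row [-0.4, 0.39, -0.31] [-0.02, 0.01, 0.05] rows>= 0.1
```

View pics/w4.png

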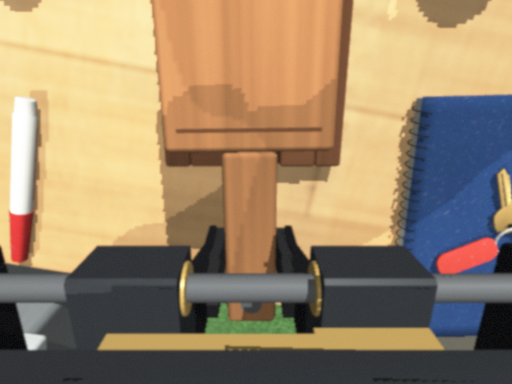

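Run:
```python
from h import *
im=cv2.imread('pics/w4.png');c=cam('wrist')
g=cv2.cvtColor(im,cv2.COLOR_BGR2GRAY).astype(int)
print('row160',g[160,155:350].tolist())
for x in (180,210,300,325): print(x,g[145:175,x].tolist())
```

```text
row160 [220, 218, 214, 208, 198, 184, 160, 147, 141, 127, 104, 79, 69, 67, 64, 66, 65, 65, 67, 65, 64, 67, 67, 67, 67, 66, 66, 67, 67, 64, 67, 67, 64, 61, 56, 55, 62, 68, 71, 70, 69, 67, 69, 69, 69, 70, 68, 68, 67, 68, 69, 67, 68, 69, 69, 68, 70, 69, 71, 68, 70, 68, 69, 68, 68, 68, 75, 91, 109, 118, 129, 137, 143, 145, 143, 142, 141, 141, 138, 138, 139, 137, 137, 137, 135, 135, 138, 142, 145, 147, 145, 145, 145, 144, 144, 144, 143, 143, 141, 142, 143, 144, 143, 141, 138, 134, 132, 131, 127, 128, 128, 128, 129, 132, 132, 132, 133, 130, 130, 123, 115, 97, 72, 53, 51, 64, 76, 86, 87, 89, 90, 88, 91, 91, 88, 91, 89, 89, 89, 90, 92, 89, 89, 92, 90, 90, 91, 90, 90, 90, 89, 89, 88, 89, 90, 90, 91, 86, 82, 71, 68, 74, 85, 89, 89, 86, 84, 83, 83, 83, 85, 86, 87, 89, 87, 88, 89, 87, 86, 90, 88, 90, 92, 99, 133, 175, 203, 214, 213, 214, 212, 212, 212, 211, 211]
180 [151, 150, 147, 131, 115, 95, 79, 67, 65, 68, 67, 67, 67, 68, 67, 66, 68, 68, 67, 69, 74, 102, 132, 144, 146, 148, 149, 149, 150, 152]
210 [159, 158, 149, 136, 113, 94, 76, 70, 68, 70, 69, 70, 70, 69, 70, 68, 68, 67, 68, 69, 81, 114, 137, 143, 148, 148, 147, 150, 150, 149]
300 [139, 132, 118, 99, 82, 72, 81, 84, 91, 92, 92, 93, 90, 89, 91, 90, 87, 88, 88, 80, 78, 93, 110, 119, 119, 119, 119, 119, 121, 121]
325 [134, 126, 111, 94, 74, 72, 78, 84, 86, 86, 84, 85, 84, 84, 83, 85, 83, 83, 82, 76, 77, 96, 113, 118, 119, 120, 121, 121, 120, 121]
```

Run:
```python
from h import *
c=cam('wrist');o=readout.get_obs()
p=ray('wrist',[(164.5,166.5),(339.5,166),(252,166)],.016,c)[:,:2]
d=p[0]-p[1];L=np.linalg.norm(d);a=np.degrees(np.arctan2(d[1],d[0]))-90
u=np.array([np.cos(np.radians(a)),np.sin(np.radians(a))]);ctr=p[:2].mean(0)+.078*u
print(L,a,ctr,p[2]+.078*u)
# board now: blade front edge row ~150, handle center
z=o['position'][2]-.003+.010
q=ray('wrist',[(166,149.5),(334,149.5),(224,170),(276,170)],z,c)[:,:2];print(q, np.linalg.norm(q[0]-q[1]))
e=q[0]-q[1];ab=np.degrees(np.arctan2(e[1],e[0]))-90
ub=np.array([np.cos(np.radians(ab)),np.sin(np.radians(ab))]);bo=q[:2].mean(0)+.055*ub
print('board ang',ab,'origin',bo,'shift needed',ctr-bo, 'tcp-board along',(bo-o['position'][:2])@ub)
t=np.r_[o['position'][:2]+ctr-bo]
plan((*t,.03),np.degrees(2*np.arctan2(o['eef_rot'][1],o['eef_rot'][0]))+a-ab)
print(t,.4520-.105*np.cos(np.radians(9.9)),-.329-.105*np.sin(np.radians(9.9)))
```

```text
0.13045125997651516 10.38933232165509 [ 0.45574793 -0.32562578] [ 0.45594174 -0.3256224 ]
[[ 0.39834195 -0.29307942]
 [ 0.41292217 -0.37396187]
 [ 0.39316345 -0.32259278]
 [ 0.39776734 -0.34812412]] 0.08218609855393597
board ang 10.21864145048896 origin [ 0.45975965 -0.32376337] shift needed [-0.00401172 -0.00186241] tcp-board along 0.10950778362618944
row [-0.42, 0.12, 5.69] [-0.02, 0.01, -0.03] rows>= 1.1
[ 0.3478405  -0.34429486] 0.34856352075374875 -0.347052555529338
```

Emit:
step_arm(
  series=[
    [[-0.2,0.1,2,0,0,0,20],[-0.2,0.1,4,0,0,0,20],[-0.2,0.1,5.5,0,0,0,20],[-0.2,0.1,6.0,0,0,0,20],[-0.2,0.1,6.4,0,0,0,20],[-0.2,0.1,6.8,0,0,0,20],[-0.2,0.1,7.2,0,0,0,20],[-0.2,0.1,7.6,0,0,0,20],[-0.2,0.1,7.6,0,0,0,20]],
  ],
)

```text
time_s: 9.15
position: [0.35, -0.345, 0.0112]
eef_rot: [0.996, 0.087, -0.0, -0.0]
force: [0.7, 0.0, -1.6]
opening: 0.0271
finger_force: 57.9
```

Run:
```python
from h import *
o=readout.get_obs();print(o['position'],o['force'],o['wrist_torque'])
im=snap('wrist','w5.png')
```

```text
[ 0.35004647 -0.34502303  0.01123138] [ 0.69003061  0.04963745 -1.6187619 ] [-0.00925548  0.1293832  -0.01162138]
```

View pics/w5.png

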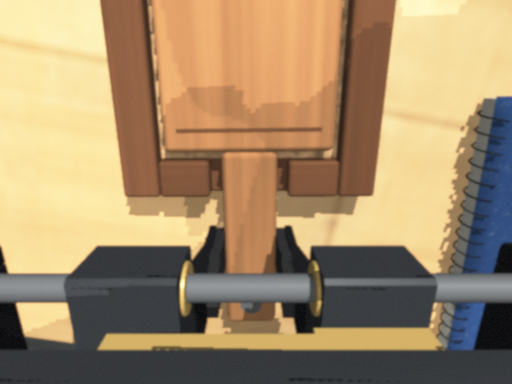

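Emit:
step_arm(
  series=[
    [[0,0,0.2,0,0,0,20],[0,0,0.2,0,0,0,20],[0,0,0.2,0,0,0,55],[0,0,0.2,0,0,0,55],[0,0,0.2,0,0,0,55],[0,0,-3,0,0,0,80],[0,0,-8,0,0,0,100],[0,0,-13,0,0,0,100],[0,0,-18,0,0,0,100],[0,0,-18,0,0,0,100]],
  ],
)

```text
time_s: 10.2
position: [0.3538, -0.3483, 0.1992]
eef_rot: [0.996, 0.087, 0.004, 0.006]
force: [-0.1, 0.3, -0.3]
opening: 0.0797
finger_force: 0.0
```

Run:
```python
from h import *
o=readout.get_obs();print(o['position'],o['force'],o['opening'])
im=snap('wrist')
im2=cv2.resize(im[:230],(800,359));cv2.imwrite('pics/w6.png',im2[:,:,::-1])
b=snap('top')
hsv=cv2.cvtColor(b,cv2.COLOR_RGB2HSV)
c=cam('top')
for n,u,v,z in [('blueT',413,241,.085),('grey',453,234,.066),('white',507,233,.085),('c',545,240,.066),('d',585,236,.066),('blue2',316,286,.085),('stack',373,315,.096)]:
  u,v=u*.64,v*.64; print(n,u,v,hsv[int(v),int(u)])
```

```text
[ 0.35379231 -0.34828658  0.19920048] [-0.13310646  0.27715517 -0.33859092] 0.07972030487223902
blueT 264.32 154.24 [108 164 179]
grey 289.92 149.76 [ 86  13 153]
white 324.48 149.12 [ 21  31 213]
c 348.8 153.6 [116  46 116]
d 374.40000000000003 151.04 [136  25 112]
blue2 202.24 183.04 [108 112 123]
stack 238.72 201.6 [109 120 128]
```

View pics/w6.png

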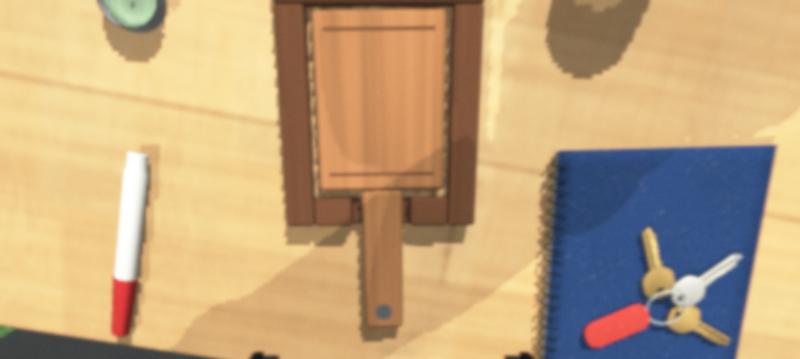

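```bash
cat >> h.py <<'E'
def cups(n,f=None):
    o=readout.get_obs();c=cam(n);im=snap(n,f);hsv=cv2.cvtColor(im,cv2.COLOR_RGB2HSV).astype(int)
    H,S,V=hsv[...,0],hsv[...,1],hsv[...,2]
    m=(((H>90)&(H<145)&(S>20))|(S<50))&(V>50)
    m=cv2.morphologyEx(m.astype('uint8'),cv2.MORPH_OPEN,np.ones((3,3)))
    out=[]
    for k in cv2.findContours(m,0,2)[0]:
        M=cv2.moments(k)
        if M['m00']<120: continue
        pts=k.reshape(-1,2)
        if pts.min()<=1 or pts[:,0].max()>509 or pts[:,1].max()>382: continue
        w=ray(n,pts,0,c)[:,:2]-c[1][:2]
        if not(.3<w[:,0].mean()+c[1][0]<.75): continue
        d=w.mean(0);L=np.linalg.norm(d);d/=L;p=np.array([-d[1],d[0]])
        a=w@d;b=w@p;wd=np.ptp(b)+ (c[1][2]/c[0][0,0])
        if not .055<wd<.1: continue
        px=c[1][2]/c[0][0,0]/2
        near=a.min()-px; far=a.max()+px
        for nm,Rr,h,r in(('cup',.039,.066,.028),('tum',.036,.085,.027)):
            ctr=c[1][:2]+d*(near+Rr)+p*(b.max()+b.min())/2
            s=c[1][2]/(c[1][2]-h); pf=(near+Rr)*s+r*s   # predicted far end
            out.append((nm,ctr.round(4),'w',round(wd*1000),'far err mm',round((far-max(pf,near+2*Rr))*1000)))
        uv=M['m10']/M['m00'],M['m01']/M['m00']
        print(np.round(uv),hsv[int(uv[1]),int(uv[0])],out[-2],out[-1][:2],out[-1][-1])
E
python3 - <<'E'
from h import *
cups('top')
E
```

```text
[188. 220.] [ 85  10 153] ('cup', array([0.3727, 0.4133]), 'w', 82, 'far err mm', 1) ('tum', array([0.372 , 0.4104])) 1
[241. 201.] [108 118 128] ('cup', array([0.4434, 0.1961]), 'w', 81, 'far err mm', 0) ('tum', array([0.4407, 0.1949])) 6
[200. 183.] [108 114 125] ('cup', array([0.5264, 0.3704]), 'w', 66, 'far err mm', -22) ('tum', array([0.5243, 0.3682])) -23
[263. 158.] [108 163 174] ('cup', array([0.6156, 0.1067]), 'w', 65, 'far err mm', -1) ('tum', array([0.6127, 0.107 ])) -1
[349. 156.] [113  55 116] ('cup', array([ 0.6128, -0.2372]), 'w', 70, 'far err mm', -1) ('tum', array([ 0.6109, -0.2349])) -4
[377. 150.] [132  29 114] ('cup', array([ 0.6418, -0.3616]), 'w', 64, 'far err mm', -32) ('tum', array([ 0.6401, -0.3591])) -35
[325. 150.] [ 21  32 208] ('cup', array([ 0.647 , -0.1505]), 'w', 62, 'far err mm', -26) ('tum', array([ 0.6447, -0.1486])) -28
[289. 153.] [ 77  15 149] ('cup', array([0.6329, 0.0025]), 'w', 74, 'far err mm', 0) ('tum', array([0.6302, 0.0037])) -1
```

Run:
```python
from h import *
plan((.583,-.31,.25),69)
```

```text
row [23.55, 0.6, -5.88] [0.0, 0.01, -11.8] rows>= 6.9
```

Emit:
step_arm(
  series=[
    [[23.5,0.6,-5.9,0,0,-11.8,100],[23.5,0.6,-5.9,0,0,-11.8,100],[23.5,0.6,-5.9,0,0,-11.8,100],[23.5,0.6,-5.9,0,0,-11.8,100],[23.5,0.6,-5.9,0,0,-11.8,100],[23.5,0.6,-5.9,0,0,-11.8,100],[23.5,0.6,-5.9,0,0,-11.8,100],[23.5,0.6,-5.9,0,0,-11.8,100],[23.5,0.6,-5.9,0,0,-11.8,100],[23.5,0.6,-5.9,0,0,-11.8,100]],
  ],
)

```text
time_s: 11.35
position: [0.5821, -0.3103, 0.2497]
eef_rot: [0.825, 0.566, -0.0, -0.001]
force: [0.4, -0.8, -0.2]
opening: 0.087
finger_force: 0.0
```

Run:
```python
from h import *
o=readout.get_obs();print(o['position'],o['qd'].round(3))
cups('wrist','w7.png')
```

```text
[ 0.58212378 -0.31031447  0.24967132] [ 0.    -0.009 -0.    -0.007  0.     0.001  0.009]
[287. 164.] [105 113 154] ('cup', array([ 0.6225, -0.3366]), 'w', 78, 'far err mm', 0) ('tum', array([ 0.6222, -0.3336])) -4
[250.  87.] [105 109 152] ('cup', array([ 0.6117, -0.2342]), 'w', 78, 'far err mm', 0) ('tum', array([ 0.6119, -0.2312])) 6
```

Run:
```python
from h import *
plan((.6225,-.3366,.12),69);plan((.6225,-.3366,.026),69)
```

```text
row [-0.99, 4.71, 13.0] [-0.01, 0.0, -0.02] rows>= 2.8
row [-0.99, 4.72, 22.4] [-0.01, 0.0, -0.02] rows>= 4.6
```

Emit:
step_arm(
  series=[
    [[-1,4.7,6,0,0,0,100],[-1,4.7,11,0,0,0,100],[-1,4.7,13,0,0,0,100],[-1,4.7,16,0,0,0,100],[-1,4.7,20,0,0,0,100],[-1,4.7,22.3,0,0,0,100],[-1,4.7,22.3,0,0,0,100],[-1,4.7,22.3,0,0,0,55],[-1,4.7,22.3,0,0,0,55],[-1,4.7,22.3,0,0,0,55]],
  ],
  force=20,
)

```text
time_s: 12.4
position: [0.6243, -0.3369, 0.03]
eef_rot: [0.824, 0.566, 0.001, 0.002]
force: [-1.0, -0.3, 1.1]
opening: 0.0705
finger_force: 0.4
```

Emit:
step_arm(
  series=[
    [[0,0,0,0,0,0,55],[0,0,0,0,0,0,55],[0,0,-4,0,0,0,55],[0,0,-9,0,0,0,55],[0,0,-14,0,0,0,55],[0,0,-19,0,0,0,55],[0,0,-24,0,0,0,55],[0,0,-24,0,0,0,55]],
  ],
)

```text
time_s: 13.2
position: [0.6265, -0.3369, 0.2771]
eef_rot: [0.824, 0.566, 0.004, 0.006]
force: [1.0, 0.8, -0.1]
opening: 0.0638
finger_force: 20.0
```

Run:
```python
from h import *
o=readout.get_obs();print(o['time_s'],o['opening'],o['finger_force'])
plan((.48,.09,.27),90)
```

```text
13.2 0.06377824591779746 19.99981552362442
row [34.61, -28.98, 0.26] [0.16, 0.04, -4.2] rows>= 9.0
```

Emit:
step_arm(
  series=[
    [[34.6,-29,0.3,0,0,-4.2,55],[34.6,-29,0.3,0,0,-4.2,55],[34.6,-29,0.3,0,0,-4.2,55],[34.6,-29,0.3,0,0,-4.2,55],[34.6,-29,0.3,0,0,-4.2,55],[34.6,-29,0.3,0,0,-4.2,55],[34.6,-29,0.3,0,0,-4.2,55],[34.6,-29,0.3,0,0,-4.2,55],[34.6,-29,0.3,0,0,-4.2,55],[34.6,-29,0.3,0,0,-4.2,55]],
  ],
)

```text
time_s: 14.2
position: [0.4733, 0.0988, 0.2646]
eef_rot: [0.703, 0.711, 0.0, 0.0]
force: [-0.2, -0.3, 0.3]
opening: 0.0636
finger_force: 20.0
```

Emit:
step_arm(
  series=[
    [[0,0,0,0,0,0,55],[0,0,0,0,0,0,55],[0,0,0,0,0,0,55]],
  ],
)

```text
time_s: 14.5
position: [0.4765, 0.0889, 0.2642]
eef_rot: [0.708, 0.706, -0.0, -0.0]
force: [-0.1, -1.3, -0.3]
opening: 0.0635
finger_force: 20.0
```

Run:
```python
from h import *
o=readout.get_obs();print(o['time_s'],o['position'],o['opening'],o['qd'].round(3))
im=snap('wrist','w8.png');c=cam('wrist')
cups('wrist')
hsv=cv2.cvtColor(im,cv2.COLOR_RGB2HSV).astype(int)
m=((hsv[...,0]>95)&(hsv[...,0]<125)&(hsv[...,1]>60)).astype('uint8')
for k in cv2.findContours(m,0,2)[0]:
    if cv2.contourArea(k)<800: continue
    x,y,w,h=cv2.boundingRect(k)
    W=ray('wrist',k.reshape(-1,2),.030,c)[:,:2]-c[1][:2]
    d=W.mean(0);d/=np.linalg.norm(d);p=np.array([-d[1],d[0]]);a=W@d;b=W@p
    print((x,y,w,h),'z30 fit: w',np.ptp(b),'ctr',c[1][:2]+d*(a.min()+.039)+p*(b.max()+b.min())/2, 'along len',np.ptp(a))
```

```text
14.5 [0.47645782 0.08888907 0.26420332] 0.06350258240883917 [ 0.003  0.005 -0.003 -0.001 -0.005  0.001 -0.   ]
[416. 297.] [103  27  66] ('cup', array([ 0.7313, -0.1367]), 'w', 91, 'far err mm', -61) ('tum', array([ 0.7294, -0.1343])) -84
[367. 217.] [ 86  19 197] ('cup', array([0.6337, 0.0032]), 'w', 77, 'far err mm', 1) ('tum', array([0.6316, 0.0054])) -11
[364. 142.] [107 146 219] ('cup', array([0.6157, 0.1065]), 'w', 72, 'far err mm', 8) ('tum', array([0.613 , 0.1077])) 1
(201, 303, 99, 23) z30 fit: w 0.14285998434575473 ctr [ 0.47683545 -0.16708606] along len 0.03963223404695104
(186, 165, 128, 109) z30 fit: w 0.178655839766443 ctr [0.4774093  0.03850728] along len 0.15732945275426152
(327, 112, 74, 61) z30 fit: w 0.06428832020519712 ctr [0.61020204 0.10945544] along len 0.09691272197909283
(180, 23, 68, 71) z30 fit: w 0.07431169157055834 ctr [0.43614968 0.20295845] along len 0.08007803476382536
```

Run:
```python
from h import *
plan((.437,.201,.16),90);plan((.437,.201,.088),90)
```

```text
row [11.16, -3.96, 10.44] [-0.01, -0.01, -0.02] rows>= 3.2
row [11.16, -3.95, 17.64] [-0.01, -0.01, -0.02] rows>= 4.2
```

Emit:
step_arm(
  series=[
    [[5,-2,4,0,0,0,55],[9,-3.5,8,0,0,0,55],[11.2,-4,10.4,0,0,0,55],[11.2,-4,10.4,0,0,0,55],[11.2,-4,10.4,0,0,0,55],[11.2,-4,12,0,0,0,55],[11.2,-4,13,0,0,0,55],[11.2,-4,14,0,0,0,55],[11.2,-4,15,0,0,0,55],[11.2,-4,16,0,0,0,55]],
  ],
)

```text
time_s: 15.6
position: [0.4365, 0.2021, 0.104]
eef_rot: [0.707, 0.707, 0.0, 0.0]
force: [-0.7, -0.1, -1.0]
opening: 0.0638
finger_force: 20.0
```

Emit:
step_arm(
  series=[
    [[0,0,0.5,0,0,0,55],[0,0,0.9,0,0,0,55],[0,0,1.3,0,0,0,55],[0,0,1.6,0,0,0,55],[0,0,1.6,0,0,0,55]],
  ],
)

```text
time_s: 16.1
position: [0.4363, 0.2028, 0.0894]
eef_rot: [0.707, 0.707, -0.0, 0.0]
force: [-2.5, -1.7, 6.1]
opening: 0.0636
finger_force: 20.0
```

Emit:
step_arm(
  series=[
    [[0,0,0.2,0,0,0,55],[0,0,0.3,0,0,0,55],[0,0,0.3,0,0,0,55]],
  ],
)

```text
time_s: 16.4
position: [0.4368, 0.2031, 0.0887]
eef_rot: [0.707, 0.707, -0.001, 0.001]
force: [-8.3, -3.5, 26.8]
opening: 0.0639
finger_force: 21.3
```

Emit:
step_arm(
  series=[
    [[0,0,0,0,0,0,55],[0,0,0,0,0,0,80],[0,0,0,0,0,0,100],[0,0,0,0,0,0,100],[0,0,0,0,0,0,100],[0,0,-3,0,0,0,100],[0,0,-7,0,0,0,100],[0,0,-11,0,0,0,100],[-5,0,-15,0,0,0,100],[-9,0,-18,0,0,0,100]],
  ],
)

```text
time_s: 17.4
position: [0.4356, 0.1242, 0.2584]
eef_rot: [0.705, 0.709, 0.0, 0.001]
force: [1.2, -1.5, -1.0]
opening: 0.0867
finger_force: 0.0
```

Run:
```python
from h import *
o=readout.get_obs();print(o['time_s'],o['position'],o['qd'].round(3))
a=snap('scene')
hsv=cv2.cvtColor(a,cv2.COLOR_RGB2HSV).astype(int)
x=cv2.resize(a[110:250,190:340],(600,560),interpolation=cv2.INTER_CUBIC);cv2.imwrite('pics/s2.png',x[:,:,::-1])
for z in(.06,.096,.126,.156): print(z,proj('scene',[.437,.201,z]).round())
m=((hsv[...,0]>95)&(hsv[...,0]<125)&(hsv[...,1]>60)).astype('uint8')
for k in cv2.findContours(m,0,2)[0]:
    if cv2.contourArea(k)>60: print(cv2.boundingRect(k))
plan((.55,-.31,.25),69);
```

```text
17.4 [0.43564929 0.12423043 0.25843166] [ 0.317 -0.727  1.078 -0.196 -0.555  0.685  1.376]
0.06 [[245. 208.]]
0.096 [[245. 201.]]
0.126 [[245. 195.]]
0.156 [[245. 189.]]
(199, 205, 15, 23)
(235, 177, 19, 42)
(383, 173, 19, 14)
row [-42.46, 11.42, 1.61] [0.1, 0.05, 4.12] rows>= 8.8
```

Emit:
step_arm(
  series=[
    [[0,0,0,0,0,0,100],[0,0,0,0,0,0,100],[0,0,0,0,0,0,100]],
  ],
)

```text
time_s: 17.75
position: [0.4352, 0.1251, 0.256]
eef_rot: [0.706, 0.708, -0.001, -0.001]
force: [-0.3, -0.1, -0.0]
opening: 0.0868
finger_force: 0.0
```

```bash
cat >> h.py <<'E'
def stack(z0,R0=.039,r=.028,h=.066,lo=(90,125,60),box=None,n='wrist',near=(.437,.201),f=None):
    o=readout.get_obs();c=cam(n);im=snap(n,f);hsv=cv2.cvtColor(im,cv2.COLOR_RGB2HSV).astype(int)
    m=((hsv[...,0]>lo[0])&(hsv[...,0]<lo[1])&(hsv[...,1]>lo[2])).astype('uint8')
    m=cv2.morphologyEx(m,cv2.MORPH_OPEN,np.ones((3,3)))
    for k in cv2.findContours(m,0,2)[0]:
        if cv2.contourArea(k)<300: continue
        e=c[1]; px=(e[2]-z0)/c[0][0,0]/2
        W=ray(n,k.reshape(-1,2),z0,c)[:,:2]-e[:2]
        d=W.mean(0);d/=np.linalg.norm(d);p=np.array([-d[1],d[0]]);a=W@d;b=W@p
        ctr=e[:2]+d*(a.min()-px+R0)+p*(b.max()+b.min())/2
        if np.hypot(*(ctr-near))>.06: continue
        s=(e[2]-z0)/(e[2]-z0-h);pf=(a.min()-px+R0)*s+r*s
        print(cv2.boundingRect(k),'w',(np.ptp(b)+2*px).round(4),'ctr',ctr.round(4),'far err',(a.max()+px-max(pf,a.min()-px+2*R0)).round(4))
E
python3 - <<'E'
from h import *
stack(.06,f='w9.png')
plan((.583,-.31,.25),69);plan((.545,-.315,.25),69)
E
```

```text
(216, 54, 71, 73) w 0.0754 ctr [0.4357 0.2033] far err -0.0013
row [-43.56, 14.63, 0.53] [-0.03, -0.0, 4.24] rows>= 9.2
row [-44.05, 10.83, 0.54] [-0.03, -0.0, 4.24] rows>= 9.1
```

View pics/s2.png

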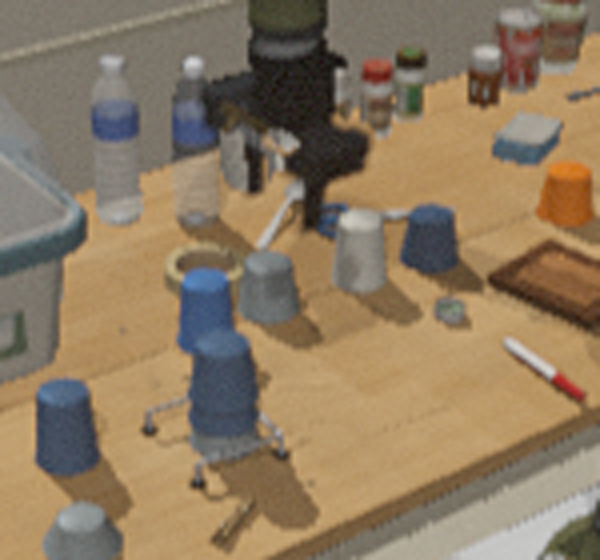

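Emit:
step_arm(
  series=[
    [[-43.5,14.6,0.5,0,0,4.24,100],[-43.5,14.6,0.5,0,0,4.24,100],[-43.5,14.6,0.5,0,0,4.24,100],[-43.5,14.6,0.5,0,0,4.24,100],[-43.5,14.6,0.5,0,0,4.24,100],[-43.5,14.6,0.5,0,0,4.24,100],[-43.5,14.6,0.5,0,0,4.24,100],[-43.5,14.6,0.5,0,0,4.24,100],[-43.5,14.6,0.5,0,0,4.24,100],[-43.5,14.6,0.5,0,0,4.24,100]],
  ],
)

```text
time_s: 18.8
position: [0.582, -0.3179, 0.248]
eef_rot: [0.827, 0.562, -0.001, -0.002]
force: [-0.2, -0.4, 0.1]
opening: 0.0873
finger_force: 0.0
```

Emit:
step_arm(
  series=[
    [[0,0,0,0,0,0,100],[0,0,0,0,0,0,100],[0,0,0,0,0,0,100]],
  ],
)

```text
time_s: 19.1
position: [0.5828, -0.3082, 0.2523]
eef_rot: [0.824, 0.567, 0.0, -0.0]
force: [0.1, 0.7, -0.3]
opening: 0.0872
finger_force: 0.0
```

Run:
```python
from h import *
o=readout.get_obs();print(o['position'],o['qd'].round(3))
cups('wrist')
plan((.6117,-.2342,.026),69)
```

```text
[ 0.58283564 -0.30820868  0.25232707] [ 0.003 -0.013  0.006 -0.001  0.007 -0.    -0.   ]
[250.  89.] [105 110 148] ('cup', array([ 0.6118, -0.2339]), 'w', 79, 'far err mm', -1) ('tum', array([ 0.6124, -0.231 ])) 5
row [7.99, 0.04, 22.66] [0.0, 0.0, 0.01] rows>= 4.8
```

Emit:
step_arm(
  series=[
    [[4,0,3,0,0,0,100],[8,0,7,0,0,0,100],[8,0,11,0,0,0,100],[8,0,15,0,0,0,100],[8,0,19,0,0,0,100],[8,0,22.5,0,0,0,100],[8,0,22.5,0,0,0,100],[8,0,22.5,0,0,0,100],[8,0,22.5,0,0,0,55],[8,0,22.5,0,0,0,55]],
  ],
)

```text
time_s: 20.15
position: [0.6129, -0.237, 0.0299]
eef_rot: [0.825, 0.565, 0.001, 0.002]
force: [0.4, -0.3, 0.0]
opening: 0.078
finger_force: 0.0
```

Emit:
step_arm(
  series=[
    [[0,0,0,0,0,0,55],[0,0,0,0,0,0,55],[0,0,0,0,0,0,55],[0,0,-4,0,0,0,55],[0,0,-9,0,0,0,55],[0,0,-14,0,0,0,55],[0,0,-19,0,0,0,55],[0,0,-24,0,0,0,55],[0,0,-24,0,0,0,55],[0,0,-24,0,0,0,55]],
  ],
)

```text
time_s: 21.15
position: [0.6118, -0.2366, 0.2687]
eef_rot: [0.825, 0.565, 0.001, 0.001]
force: [-0.5, -0.8, -0.8]
opening: 0.0637
finger_force: 20.7
```

Run:
```python
from h import *
o=readout.get_obs();print(o['position'],o['opening'],o['finger_force'])
plan((.436,.2025,.27),90)
```

```text
[ 0.61183576 -0.23661215  0.2687312 ] 0.06374740981344164 20.693122533266433
row [34.6, -32.25, -0.25] [0.03, 0.01, -4.23] rows>= 9.5
```

Emit:
step_arm(
  series=[
    [[34.4,-32.2,-0.2,0,0,-4.2,55],[34.4,-32.2,-0.2,0,0,-4.2,55],[34.4,-32.2,-0.2,0,0,-4.2,55],[34.4,-32.2,-0.2,0,0,-4.2,55],[34.4,-32.2,-0.2,0,0,-4.2,55],[34.4,-32.2,-0.2,0,0,-4.2,55],[34.4,-32.2,-0.2,0,0,-4.2,55],[34.4,-32.2,-0.2,0,0,-4.2,55],[34.4,-32.2,-0.2,0,0,-4.2,55],[34.4,-32.2,-0.2,0,0,-4.2,55]],
  ],
)

```text
time_s: 22.15
position: [0.4316, 0.205, 0.2675]
eef_rot: [0.706, 0.708, -0.001, -0.0]
force: [0.3, -0.1, -0.1]
opening: 0.064
finger_force: 20.7
```

Emit:
step_arm(
  series=[
    [[0,0,0,0,0,0,55],[0,0,0,0,0,0,55],[0,0,0,0,0,0,55],[0,0,0,0,0,0,55]],
  ],
)

```text
time_s: 22.55
position: [0.4356, 0.1987, 0.2685]
eef_rot: [0.709, 0.705, -0.0, -0.001]
force: [0.1, -0.8, -1.2]
opening: 0.0635
finger_force: 20.7
```

Run:
```python
from h import *
plan((.436,.2005,.123),90)
```

```text
row [0.17, 0.06, 14.55] [-0.01, -0.0, -0.07] rows>= 2.9
```

Emit:
step_arm(
  series=[
    [[0.1,0,4,0,0,0,55],[0.1,0,8,0,0,0,55],[0.1,0,10,0,0,0,55],[0.1,0,11,0,0,0,55],[0.1,0,12,0,0,0,55],[0.1,0,13,0,0,0,55],[0.1,0,14,0,0,0,55],[0.1,0,14.7,0,0,0,55],[0.1,0,15,0,0,0,55]],
  ],
)

```text
time_s: 23.45
position: [0.435, 0.2013, 0.1185]
eef_rot: [0.708, 0.706, -0.0, -0.0]
force: [-3.6, -0.8, 10.8]
opening: 0.0638
finger_force: 22.8
```

Emit:
step_arm(
  series=[
    [[0,0,0,0,0,0,80],[0,0,0,0,0,0,100],[0,0,0,0,0,0,100],[0,0,0,0,0,0,100],[0,0,-3,0,0,0,100],[0,0,-7,0,0,0,100],[0,0,-11,0,0,0,100],[0,0,-14,0,0,0,100],[0,0,-14,0,0,0,100],[0,0,-14,0,0,0,100]],
  ],
)

```text
time_s: 24.45
position: [0.4355, 0.2013, 0.2593]
eef_rot: [0.708, 0.706, 0.0, 0.001]
force: [-0.2, 0.3, -1.0]
opening: 0.087
finger_force: 0.0
```

Run:
```python
from h import *
plan((.63,-.078,.25),90)
```

```text
row [-27.85, 19.55, 1.0] [0.02, 0.02, -0.04] rows>= 6.8
```

Emit:
step_arm(
  series=[
    [[-27.8,19.5,1,0,0,0,100],[-27.8,19.5,1,0,0,0,100],[-27.8,19.5,1,0,0,0,100],[-27.8,19.5,1,0,0,0,100],[-27.8,19.5,1,0,0,0,100],[-27.8,19.5,1,0,0,0,100],[-27.8,19.5,1,0,0,0,100],[-27.8,19.5,1,0,0,0,100],[-27.8,19.5,1,0,0,0,100],[-27.8,19.5,1,0,0,0,100]],
  ],
)

```text
time_s: 25.45
position: [0.6285, -0.0751, 0.2479]
eef_rot: [0.707, 0.707, -0.0, -0.001]
force: [-0.2, 0.7, -0.7]
opening: 0.087
finger_force: 0.0
```

Emit:
step_arm(
  series=[
    [[0,0,0,0,0,0,100],[0,0,0,0,0,0,100]],
  ],
)

```text
time_s: 25.65
position: [0.6289, -0.0759, 0.2493]
eef_rot: [0.707, 0.707, -0.0, 0.0]
force: [-0.6, 0.7, -0.4]
opening: 0.0869
finger_force: 0.0
```

Run:
```python
from h import *
o=readout.get_obs();print(o['position'],o['qd'].round(3))
cups('wrist','w10.png')
plan((.6337,.0032,.026),90)
```

```text
[ 0.62892794 -0.07592962  0.24930336] [ 0.003 -0.001  0.007 -0.008  0.001 -0.     0.001]
[ 34. 295.] [110  29  53] ('cup', array([ 0.3003, -0.2945]), 'w', 74, 'far err mm', -92) ('tum', array([ 0.3026, -0.2925])) -120
[ 46. 221.] [ 30   6 241] ('cup', array([ 0.3488, -0.1702]), 'w', 65, 'far err mm', -50) ('tum', array([ 0.3513, -0.1686])) -70
[324. 241.] [ 16 117 142] ('cup', array([ 0.7401, -0.2027]), 'w', 73, 'far err mm', -30) ('tum', array([ 0.7387, -0.2   ])) -43
[246. 203.] [ 30  11 233] ('cup', array([ 0.6248, -0.1338]), 'w', 70, 'far err mm', 5) ('tum', array([ 0.6249, -0.1308])) -1
[252.  88.] [ 86  20 175] ('cup', array([0.6326, 0.0043]), 'w', 77, 'far err mm', 0) ('tum', array([0.6305, 0.0064])) 6
row [7.97, 0.45, 22.33] [0.0, 0.01, -0.02] rows>= 4.7
```

Emit:
step_arm(
  series=[
    [[4,0.4,3,0,0,0,100],[8,0.4,7,0,0,0,100],[8.1,0.4,11,0,0,0,100],[8.1,0.4,15,0,0,0,100],[8.1,0.4,19,0,0,0,100],[8.1,0.4,22.3,0,0,0,100],[8.1,0.4,22.3,0,0,0,100],[8.1,0.4,22.3,0,0,0,100],[8.1,0.4,22.3,0,0,0,55],[8.1,0.4,22.3,0,0,0,55]],
  ],
)

```text
time_s: 26.7
position: [0.6336, 0.0038, 0.0265]
eef_rot: [0.708, 0.706, 0.0, 0.0]
force: [-0.6, 1.0, -0.8]
opening: 0.0778
finger_force: 5.3
```

Emit:
step_arm(
  series=[
    [[0,0,0,0,0,0,55],[0,0,0,0,0,0,55],[0,0,0,0,0,0,55],[0,0,-5,0,0,0,55],[0,0,-10,0,0,0,55],[0,0,-15,0,0,0,55],[0,0,-20,0,0,0,55],[0,0,-25,0,0,0,55],[0,0,-27,0,0,0,55],[0,0,-27,0,0,0,55]],
  ],
)

```text
time_s: 27.7
position: [0.6351, 0.0047, 0.2999]
eef_rot: [0.708, 0.706, 0.002, 0.002]
force: [0.5, 0.7, -1.3]
opening: 0.0758
finger_force: 19.7
```

Run:
```python
from h import *
o=readout.get_obs();print(o['position'],o['opening'],o['finger_force'])
plan((.436,.2005,.29),90)
```

```text
[0.63513944 0.00465275 0.29994386] 0.07578706190914555 19.728905501542613
row [19.52, -19.98, 0.87] [0.07, -0.0, -0.03] rows>= 5.6
```

Run:
```python
from h import *
cups('top');print();cups('scene')
im=snap('wrist','w11.png')
x=snap('scene');y=np.hstack([cv2.resize(x[100:240,190:340],(400,373),interpolation=cv2.INTER_CUBIC),cv2.resize(im,(400,300))[0:300] if 0 else cv2.copyMakeBorder(cv2.resize(im,(400,300)),0,73,0,0,0)])
cv2.imwrite('pics/v14.png',y[:,:,::-1])
```

```text
[188. 220.] [ 85  10 161] ('cup', array([0.3727, 0.4133]), 'w', 82, 'far err mm', 0) ('tum', array([0.372 , 0.4104])) 1
[240. 201.] [108 118 136] ('cup', array([0.4386, 0.1987]), 'w', 90, 'far err mm', 11) ('tum', array([0.4359, 0.1974])) 16
[200. 184.] [108 115 135] ('cup', array([0.511 , 0.3587]), 'w', 72, 'far err mm', -2) ('tum', array([0.509 , 0.3565])) -2
[264. 158.] [108 164 184] ('cup', array([0.6155, 0.1059]), 'w', 67, 'far err mm', -1) ('tum', array([0.6126, 0.1063])) -1

[210. 244.] [ 60   9 118] ('cup', array([0.3763, 0.4135]), 'w', 75, 'far err mm', -55) ('tum', array([0.3736, 0.4149])) -79
[206. 217.] [107  62  95] ('cup', array([0.5142, 0.3502]), 'w', 66, 'far err mm', 15) ('tum', array([0.5116, 0.3516])) -11
[244. 201.] [107  88  90] ('cup', array([0.4408, 0.2072]), 'w', 91, 'far err mm', 244) ('tum', array([0.4383, 0.2088])) 217
[389. 180.] [111 126 107] ('cup', array([ 0.2727, -0.5336]), 'w', 99, 'far err mm', -26) ('tum', array([ 0.271 , -0.5311])) -61
[278. 171.] [ 19  26 138] ('cup', array([ 0.6413, -0.1279]), 'w', 89, 'far err mm', 34) ('tum', array([ 0.6389, -0.126 ])) 0
```

View pics/v14.png

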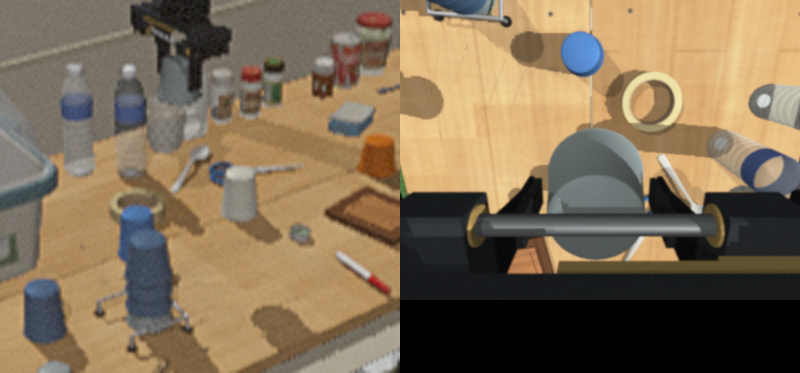

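Run:
```python
from h import *
im=cv2.imread('pics/w11.png');hsv=cv2.cvtColor(im,cv2.COLOR_BGR2HSV).astype(int)
H,S,V=hsv[...,0],hsv[...,1],hsv[...,2]
for r in range(155,335,10):
    s=''
    xs=[x for x in range(180,325) if S[r,x]<70 and V[r,x]>90 and 60<H[r,x]<110]
    print(r,(min(xs),max(xs)) if xs else None,[int(V[r,x]) for x in range(190,325,12)])
o=readout.get_obs();c=cam('wrist')
Rt=R.from_quat(o['eef_rot'])
def pt(x,y,z): return o['position']+Rt.apply([x,y,z])
# expected upright cup with rim at TCP+26mm(along tool z), top at -40
for nm,z,r in(('rim',.026,.039),('top',-.040,.028)):
    q=proj('wrist',np.array([pt(r*np.cos(t),r*np.sin(t),z) for t in np.linspace(0,6.28,60)]),c)
    print(nm,q.min(0),q.max(0))
print('TCP',proj('wrist',pt(0,0,0),c),[proj('wrist',pt(0,y,0),c)[0].round() for y in(-.038,.038)])
```

```text
155 None [221, 222, 226, 228, 231, 225, 140, 141, 144, 235, 109, 118]
165 (244, 253) [224, 225, 230, 172, 133, 138, 141, 143, 144, 145, 156, 160]
175 (217, 285) [223, 226, 160, 106, 104, 119, 128, 141, 154, 146, 143, 144]
185 (205, 296) [219, 181, 105, 103, 102, 99, 115, 137, 151, 154, 144, 146]
195 (198, 303) [222, 102, 103, 104, 100, 98, 94, 101, 143, 160, 222, 207]
205 (193, 307) [208, 103, 103, 100, 98, 94, 94, 89, 99, 152, 216, 227]
215 (191, 309) [103, 101, 99, 99, 94, 94, 90, 85, 82, 145, 173, 229]
225 (191, 309) [99, 98, 97, 99, 120, 125, 114, 88, 81, 76, 143, 220]
235 (192, 308) [110, 96, 123, 127, 128, 126, 122, 121, 113, 73, 131, 16]
245 (191, 300) [112, 121, 124, 125, 122, 123, 122, 118, 117, 112, 89, 15]
255 (194, 307) [71, 140, 123, 121, 121, 121, 120, 117, 117, 116, 68, 15]
265 (190, 308) [105, 138, 92, 102, 101, 101, 100, 99, 100, 97, 86, 17]
275 None [51, 53, 52, 53, 52, 50, 53, 51, 51, 52, 52, 52]
285 (180, 324) [102, 101, 100, 102, 100, 104, 101, 102, 100, 102, 100, 100]
295 (186, 324) [115, 129, 128, 131, 131, 132, 133, 136, 135, 137, 136, 138]
305 (213, 303) [226, 89, 88, 89, 89, 88, 88, 88, 90, 87, 227, 222]
315 None [208, 225, 88, 88, 89, 90, 88, 87, 88, 178, 226, 219]
325 None [144, 229, 231, 85, 87, 87, 88, 86, 197, 222, 225, 224]
rim [187.69402378 162.89557347] [310.28192781 276.0051509 ]
top [184.89969265 224.57327122] [311.90114826 334.59895087]
TCP [[248.80772801 241.41498071]] [array([181., 241.]), array([317., 241.])]
```

Run:
```python
from h import *
o=readout.get_obs();print(o['opening'],o['finger_force'],o['position'])
for f in('w8.png','w11.png','w10.png'):
    g=cv2.cvtColor(cv2.imread('pics/'+f),cv2.COLOR_BGR2GRAY).astype(int)
    for r in(225,235,245,260): print(f,r,'L',g[r,140:212:4].tolist(),'R',g[r,290:360:4].tolist())
```

```text
0.07591976873031483 19.72897797706537 [0.6327293  0.00332877 0.29379938]
w8.png 225 L [222, 222, 222, 223, 220, 220, 219, 220, 220, 182, 134, 208, 216, 74, 67, 68, 65, 68] R [55, 52, 51, 93, 100, 130, 122, 81, 66, 100, 106, 103, 72, 69, 70, 69, 87, 174]
w8.png 235 L [221, 223, 224, 225, 219, 219, 220, 213, 55, 18, 26, 28, 26, 60, 66, 68, 67, 79] R [76, 56, 51, 50, 72, 28, 27, 27, 18, 14, 124, 182, 113, 105, 99, 70, 96, 149]
w8.png 245 L [216, 216, 219, 216, 217, 211, 154, 15, 13, 27, 22, 23, 19, 59, 64, 81, 83, 86] R [82, 80, 79, 60, 48, 41, 22, 24, 27, 20, 19, 41, 170, 178, 185, 134, 172, 173]
w8.png 260 L [210, 212, 194, 30, 11, 12, 15, 21, 22, 19, 20, 15, 28, 57, 59, 62, 62, 63] R [79, 80, 81, 79, 76, 57, 18, 25, 26, 27, 27, 18, 15, 15, 11, 58, 178, 181]
w11.png 225 L [202, 203, 200, 201, 199, 200, 176, 75, 111, 127, 120, 120, 116, 94, 95, 96, 97, 93] R [76, 76, 74, 104, 147, 142, 188, 187, 181, 162, 109, 106, 151, 99, 151, 196, 202, 158]
w11.png 235 L [201, 200, 199, 202, 203, 63, 17, 8, 24, 22, 32, 120, 118, 93, 95, 94, 96, 96] R [85, 76, 72, 68, 81, 115, 188, 151, 16, 10, 23, 6
[... 412 characters left out ...]
 141, 72, 75, 161, 161, 184, 172, 179, 175, 177, 184, 182, 181, 177, 175] R [155, 153, 172, 175, 163, 113, 92, 87, 126, 169, 179, 127, 104, 44, 99, 133, 126, 140]
w10.png 235 L [190, 191, 87, 5, 6, 18, 20, 9, 136, 173, 179, 178, 179, 184, 179, 182, 178, 174] R [156, 176, 177, 145, 112, 75, 121, 174, 178, 154, 43, 17, 18, 15, 10, 19, 154, 109]
w10.png 245 L [125, 11, 19, 18, 18, 19, 15, 15, 111, 178, 181, 178, 177, 184, 180, 182, 179, 177] R [179, 175, 173, 169, 116, 75, 102, 67, 61, 70, 20, 16, 16, 17, 12, 12, 6, 23]
w10.png 260 L [15, 10, 16, 18, 35, 33, 16, 16, 89, 182, 182, 185, 179, 183, 183, 181, 179, 177] R [177, 174, 172, 173, 170, 157, 144, 92, 66, 86, 16, 16, 13, 18, 18, 12, 20, 19]
```

Run:
```python
from h import *
plan((.633,.004,.031),90)
```

```text
row [0.08, 0.11, 26.28] [-0.04, 0.01, -0.04] rows>= 5.3
```

Emit:
step_arm(
  series=[
    [[0,0,5,0,0,0,55],[0,0,10,0,0,0,55],[0,0,15,0,0,0,55],[0,0,20,0,0,0,55],[0,0,23,0,0,0,55],[0,0,24,0,0,0,55],[0,0,25,0,0,0,55],[0,0,26,0,0,0,55]],
  ],
)

```text
time_s: 28.7
position: [0.6346, 0.0041, 0.0366]
eef_rot: [0.708, 0.706, 0.001, 0.001]
force: [0.2, 0.3, -0.6]
opening: 0.0756
finger_force: 19.7
```

Emit:
step_arm(
  series=[
    [[0,0,0.5,0,0,0,55],[0,0,0.8,0,0,0,55],[0,0,1.0,0,0,0,55],[0,0,1.0,0,0,0,55]],
  ],
)

```text
time_s: 29.1
position: [0.634, 0.0038, 0.0266]
eef_rot: [0.708, 0.706, 0.0, 0.0]
force: [-0.3, -0.0, -1.5]
opening: 0.0758
finger_force: 19.7
```

Emit:
step_arm(
  series=[
    [[0,0,0.2,0,0,0,55],[0,0,0.4,0,0,0,55],[0,0,0.4,0,0,0,55]],
  ],
)

```text
time_s: 29.4
position: [0.6343, 0.0039, 0.0258]
eef_rot: [0.708, 0.706, -0.0, 0.001]
force: [-7.3, -1.5, 18.1]
opening: 0.0756
finger_force: 21.1
```

Emit:
step_arm(
  series=[
    [[0,0,-0.3,0,0,0,100],[0,0,-0.3,0,0,0,100],[0,0,-0.3,0,0,0,100],[0,0,-1.2,0,0,0,100],[0,0,-1.2,0,0,0,100],[0,0,-1.2,0,0,0,50],[0,0,-1.2,0,0,0,50],[0,0,-1.2,0,0,0,50],[0,0,-1.2,0,0,0,50],[0,0,-1.2,0,0,0,50]],
  ],
)

```text
time_s: 30.4
position: [0.6335, 0.0038, 0.0339]
eef_rot: [0.708, 0.706, -0.0, -0.0]
force: [-0.3, 1.0, -0.6]
opening: 0.0639
finger_force: 20.0
```

Emit:
step_arm(
  series=[
    [[0,0,0,0,0,0,50],[0,0,0,0,0,0,50],[0,0,-4,0,0,0,50],[0,0,-9,0,0,0,50],[0,0,-14,0,0,0,50],[0,0,-19,0,0,0,50],[0,0,-24,0,0,0,50],[0,0,-26,0,0,0,50],[0,0,-26,0,0,0,50]],
  ],
)

```text
time_s: 31.3
position: [0.6351, 0.0048, 0.298]
eef_rot: [0.708, 0.706, 0.002, 0.002]
force: [0.3, 0.4, -1.0]
opening: 0.0639
finger_force: 20.0
```

Run:
```python
from h import *
o=readout.get_obs();print(o['position'],o['opening'],o['finger_force'])
plan((.436,.2015,.285),90)
im=cv2.cvtColor(snap('wrist','w12.png'),cv2.COLOR_RGB2GRAY).astype(int)
for r in(235,245,260):print(im[r,160:212:4].tolist(),im[r,290:340:4].tolist())
```

```text
[0.63505709 0.00480523 0.29798427] 0.06386545889474739 19.999890765175223
row [19.61, -19.97, 1.17] [0.07, -0.0, -0.03] rows>= 5.6
[208, 203, 132, 32, 18, 16, 22, 21, 73, 93, 93, 114, 123] [115, 113, 76, 68, 126, 27, 21, 23, 12, 14, 108, 163, 168]
[118, 98, 17, 12, 19, 23, 19, 19, 74, 96, 113, 114, 112] [117, 114, 114, 106, 68, 32, 20, 24, 25, 20, 8, 37, 151]
[15, 9, 21, 17, 17, 17, 17, 20, 83, 91, 92, 91, 89] [112, 113, 113, 110, 109, 61, 13, 19, 18, 24, 21, 13, 8]
```

Emit:
step_arm(
  series=[
    [[19.6,-20,1.1,0,0,0,50],[19.6,-20,1.1,0,0,0,50],[19.6,-20,1.1,0,0,0,50],[19.6,-20,1.1,0,0,0,50],[19.6,-20,1.1,0,0,0,50],[19.6,-20,1.1,0,0,0,50],[19.6,-20,1.1,0,0,0,50],[19.6,-20,1.1,0,0,0,50],[19.6,-20,1.1,0,0,0,50],[19.6,-20,1.1,0,0,0,50]],
  ],
)

```text
time_s: 32.35
position: [0.4347, 0.1991, 0.2825]
eef_rot: [0.709, 0.705, 0.0, -0.001]
force: [-0.2, 0.5, -1.2]
opening: 0.0635
finger_force: 20.0
```

Run:
```python
from h import *
plan((.436,.2015,.158),90)
```

```text
row [0.22, 0.15, 12.45] [-0.02, -0.02, -0.06] rows>= 2.5
```

Emit:
step_arm(
  series=[
    [[0.1,0.1,3,0,0,0,50],[0.2,0.1,6,0,0,0,50],[0.2,0.1,8,0,0,0,50],[0.2,0.1,9,0,0,0,50],[0.2,0.1,10,0,0,0,50],[0.2,0.1,11,0,0,0,50],[0.2,0.1,12,0,0,0,50],[0.2,0.1,12.6,0,0,0,50],[0.2,0.1,12.8,0,0,0,50]],
  ],
)

```text
time_s: 33.25
position: [0.4349, 0.2024, 0.1545]
eef_rot: [0.708, 0.706, -0.0, -0.0]
force: [0.0, 0.5, -0.7]
opening: 0.0639
finger_force: 20.0
```

Emit:
step_arm(
  series=[
    [[0,0,0.2,0,0,0,50],[0,0,0.3,0,0,0,50],[0,0,0.3,0,0,0,50]],
  ],
)

```text
time_s: 33.55
position: [0.4357, 0.2029, 0.1536]
eef_rot: [0.708, 0.706, 0.0, 0.0]
force: [-3.1, -2.4, 8.7]
opening: 0.0638
finger_force: 20.0
```

Seated at 0.1536 as expected. Release and rise.

Emit:
step_arm(
  series=[
    [[0,0,0,0,0,0,80],[0,0,0,0,0,0,100],[0,0,0,0,0,0,100],[0,0,0,0,0,0,100],[0,0,-3,0,0,0,100],[0,0,-7,0,0,0,100],[0,0,-11,0,0,0,100],[0,0,-14,0,0,0,100],[0,0,-14,0,0,0,100],[0,0,-14,0,0,0,100]],
  ],
)

```text
time_s: 34.55
position: [0.4354, 0.2024, 0.2921]
eef_rot: [0.708, 0.706, 0.0, 0.001]
force: [0.1, -0.2, -0.1]
opening: 0.0868
finger_force: 0.0
```

Run:
```python
from h import *
cups('top')
plan((.60,-.22,.27),80)
```

```text
[188. 220.] [ 90  13 155] ('cup', array([0.3727, 0.4133]), 'w', 82, 'far err mm', 1) ('tum', array([0.372 , 0.4104])) 1
[200. 183.] [108 120 127] ('cup', array([0.5273, 0.3695]), 'w', 69, 'far err mm', -22) ('tum', array([0.5253, 0.3673])) -23
[325. 150.] [ 19  40 184] ('cup', array([ 0.6481, -0.1516]), 'w', 62, 'far err mm', -28) ('tum', array([ 0.6458, -0.1497])) -30
[262. 151.] [108 167 174] ('cup', array([0.6445, 0.1117]), 'w', 69, 'far err mm', 1) ('tum', array([0.6415, 0.1119])) 1
row [-42.17, 16.65, 2.14] [-0.01, 0.01, 1.96] rows>= 9.1
```

Run:
```python
from h import *
plan((.62,-.215,.25),85)
```

```text
row [-41.66, 18.65, 4.14] [-0.01, 0.01, 0.96] rows>= 9.2
```

Emit:
step_arm(
  series=[
    [[-41.6,18.6,4.1,0,0,1,100],[-41.6,18.6,4.1,0,0,1,100],[-41.6,18.6,4.1,0,0,1,100],[-41.6,18.6,4.1,0,0,1,100],[-41.6,18.6,4.1,0,0,1,100],[-41.6,18.6,4.1,0,0,1,100],[-41.6,18.6,4.1,0,0,1,100],[-41.6,18.6,4.1,0,0,1,100],[-41.6,18.6,4.1,0,0,1,100],[-41.6,18.6,4.1,0,0,1,100]],
  ],
)

```text
time_s: 35.6
position: [0.6192, -0.2221, 0.2456]
eef_rot: [0.741, 0.671, -0.002, -0.002]
force: [-1.6, 0.2, -0.5]
opening: 0.0868
finger_force: 0.0
```

Emit:
step_arm(
  series=[
    [[0,0,0,0,0,0,100],[0,0,0,0,0,0,100],[0,0,0,0,0,0,100]],
  ],
)

```text
time_s: 35.9
position: [0.6198, -0.2113, 0.2512]
eef_rot: [0.737, 0.676, 0.0, -0.0]
force: [-0.1, 0.5, -0.3]
opening: 0.0871
finger_force: 0.0
```

Run:
```python
from h import *
o=readout.get_obs();print(o['position'],o['qd'].round(3))
cups('wrist')
plan((.625,-.131,.036),85)
```

```text
[ 0.61977355 -0.21133082  0.25119   ] [ 0.    -0.01   0.    -0.008  0.009  0.    -0.001]
[145. 337.] [109 163  89] ('cup', array([ 0.4356, -0.493 ]), 'w', 66, 'far err mm', -73) ('tum', array([ 0.4371, -0.4904])) -99
[248.  87.] [ 30  14 226] ('cup', array([ 0.6209, -0.1296]), 'w', 72, 'far err mm', -7) ('tum', array([ 0.6238, -0.1298])) -1
row [8.09, -0.19, 21.55] [0.0, 0.0, 0.0] rows>= 4.6
```

Emit:
step_arm(
  series=[
    [[4,0,2,0,0,0,100],[8,-0.1,4,0,0,0,100],[8.2,-0.1,8,0,0,0,100],[8.2,-0.1,13,0,0,0,100],[8.2,-0.1,18,0,0,0,100],[8.2,-0.1,21.5,0,0,0,100],[8.2,-0.1,21.5,0,0,0,100],[8.2,-0.1,21.5,0,0,0,50],[8.2,-0.1,21.5,0,0,0,50],[8.2,-0.1,21.5,0,0,0,50]],
  ],
)

```text
time_s: 36.95
position: [0.6282, -0.1325, 0.039]
eef_rot: [0.738, 0.674, 0.001, 0.002]
force: [-0.8, 0.0, 0.3]
opening: 0.0706
finger_force: 0.6
```

Emit:
step_arm(
  series=[
    [[0,0,0,0,0,0,50],[0,0,0,0,0,0,50],[0,0,0,0,0,0,50]],
  ],
)

```text
time_s: 37.25
position: [0.6256, -0.1324, 0.0385]
eef_rot: [0.738, 0.674, -0.001, -0.0]
force: [-5.4, 0.5, 10.6]
opening: 0.0607
finger_force: 20.9
```

Emit:
step_arm(
  series=[
    [[0,0,-4,0,0,0,50],[0,0,-9,0,0,0,50],[0,0,-14,0,0,0,50],[0,0,-19,0,0,0,50],[0,0,-23,0,0,0,50],[0,0,-23,0,0,0,50],[0,0,-23,0,0,0,50]],
  ],
)

```text
time_s: 37.95
position: [0.6268, -0.1322, 0.2676]
eef_rot: [0.738, 0.674, 0.001, 0.001]
force: [-0.6, -0.6, -2.8]
opening: 0.0607
finger_force: 20.5
```

Run:
```python
from h import *
o=readout.get_obs();print(o['position'],o['opening'])
plan((.61,.02,.27),90)
```

```text
[ 0.62682957 -0.13218869  0.26758741] 0.06073865932684628
row [15.01, -3.05, -0.27] [0.03, 0.01, -1.03] rows>= 3.1
```

Emit:
step_arm(
  series=[
    [[4,-1,0,0,0,-1,50],[8,-1.5,0,0,0,-1,50],[12,-1.8,0,0,0,-1,50],[15,-1.8,0,0,0,-1,50],[15,-1.8,0,0,0,-1,50],[15,-1.8,0,0,0,-1,50],[15,-1.8,0,0,0,-1,50],[15,-1.8,0,0,0,-1,50]],
  ],
)

```text
time_s: 38.75
position: [0.6219, 0.0165, 0.2652]
eef_rot: [0.709, 0.705, -0.001, -0.0]
force: [-0.3, -0.5, -1.4]
opening: 0.0611
finger_force: 21.0
```

Run:
```python
from h import *
o=readout.get_obs();print(o['position'],o['qd'].round(3))
cups('wrist','w13.png')
plan((.641,.11,.25),90)
```

```text
[0.62185459 0.01645924 0.26518407] [ 0.001 -0.004 -0.005 -0.004 -0.003  0.001 -0.002]
[265.  74.] [107 148 204] ('cup', array([0.6426, 0.1135]), 'w', 74, 'far err mm', -2) ('tum', array([0.64  , 0.1119])) 1
row [9.34, 1.86, 1.54] [-0.01, 0.01, -0.07] rows>= 1.9
```

Emit:
step_arm(
  series=[
    [[5,1,3,0,0,0,50],[9.3,1.8,7,0,0,0,50],[9.3,1.8,11,0,0,0,50],[9.3,1.8,12,0,0,0,50],[9.3,1.8,13,0,0,0,50],[9.3,1.8,14,0,0,0,50],[9.3,1.8,15.5,0,0,0,50],[9.3,1.8,17,0,0,0,50],[9.3,1.8,18,0,0,0,50],[9.3,1.8,18.5,0,0,0,50]],
  ],
)

```text
time_s: 39.8
position: [0.6397, 0.111, 0.0797]
eef_rot: [0.708, 0.706, -0.001, -0.0]
force: [0.2, 0.5, -0.1]
opening: 0.0607
finger_force: 21.1
```

Emit:
step_arm(
  series=[
    [[0,0,0.1,0,0,0,50],[0,0,0.3,0,0,0,50],[0,0,0.3,0,0,0,50]],
  ],
)

```text
time_s: 40.1
position: [0.6405, 0.1117, 0.0788]
eef_rot: [0.708, 0.706, 0.0, 0.0]
force: [-1.4, -0.9, 0.9]
opening: 0.0608
finger_force: 21.4
```

Emit:
step_arm(
  series=[
    [[0,0,0,0,0,0,80],[0,0,0,0,0,0,100],[0,0,0,0,0,0,100],[0,0,0,0,0,0,100],[0,0,-4,0,0,0,100],[0,0,-9,0,0,0,100],[0,0,-14,0,0,0,100],[0,0,-19,0,0,0,100],[0,0,-19,0,0,0,100]],
  ],
)

```text
time_s: 41.0
position: [0.643, 0.1138, 0.2761]
eef_rot: [0.708, 0.706, 0.005, 0.003]
force: [0.4, 1.3, 1.4]
opening: 0.0871
finger_force: 0.0
```

Run:
```python
from h import *
plan((.525,.275,.27),110)
cups('top')
```

```text
row [16.08, -11.85, 0.52] [0.14, -0.01, -4.03] rows>= 4.0
[188. 220.] [ 90   9 162] ('cup', array([0.3727, 0.4133]), 'w', 82, 'far err mm', 1) ('tum', array([0.372 , 0.4104])) 1
[239. 201.] [ 90  11 158] ('cup', array([0.4366, 0.2028]), 'w', 77, 'far err mm', 14) ('tum', array([0.4339, 0.2016])) 20
[200. 183.] [108 115 135] ('cup', array([0.5255, 0.3713]), 'w', 69, 'far err mm', -22) ('tum', array([0.5234, 0.3692])) -23
```

Emit:
step_arm(
  series=[
    [[4,-3,0.5,0,0,-1,100],[8,-6,0.5,0,0,-2,100],[12,-9,0.5,0,0,-3,100],[16,-11.8,0.5,0,0,-4,100],[16,-11.8,0.5,0,0,-4,100],[16,-11.8,0.5,0,0,-4,100],[16,-11.8,0.5,0,0,-4,100],[16,-11.8,0.5,0,0,-4,100],[16,-11.8,0.5,0,0,-4,100]],
  ],
)

```text
time_s: 41.95
position: [0.5236, 0.2705, 0.2625]
eef_rot: [0.576, 0.817, -0.0, -0.0]
force: [0.4, 0.4, 0.0]
opening: 0.0872
finger_force: 0.0
```

Run:
```python
from h import *
o=readout.get_obs();print(o['position'],o['qd'].round(3))
cups('wrist','w14.png')
plan((.509,.357,.037),110)
```

```text
[0.52357242 0.27053496 0.26249996] [-0.005 -0.005 -0.009 -0.    -0.002  0.     0.001]
[262.  84.] [105 111 156] ('cup', array([0.5109, 0.3573]), 'w', 72, 'far err mm', -5) ('tum', array([0.5084, 0.3557])) 0
row [8.59, 1.56, 22.56] [-0.01, -0.0, -0.06] rows>= 4.8
```

Emit:
step_arm(
  series=[
    [[4,0.8,2,0,0,0,100],[8,1.5,4,0,0,0,100],[8.5,1.5,8,0,0,0,100],[8.5,1.5,13,0,0,0,100],[8.5,1.5,18,0,0,0,100],[8.5,1.5,22.4,0,0,0,100],[8.5,1.5,22.4,0,0,0,100],[8.5,1.5,22.4,0,0,0,50],[8.5,1.5,22.4,0,0,0,50],[8.5,1.5,22.4,0,0,0,50]],
  ],
)

```text
time_s: 43.0
position: [0.5096, 0.3583, 0.042]
eef_rot: [0.575, 0.818, 0.002, 0.001]
force: [-1.2, 0.1, 0.3]
opening: 0.0705
finger_force: 0.0
```

Emit:
step_arm(
  series=[
    [[0,0,0,0,0,0,50],[0,0,0,0,0,0,50],[0,0,0,0,0,0,50]],
  ],
)

```text
time_s: 43.3
position: [0.5088, 0.3576, 0.041]
eef_rot: [0.575, 0.818, 0.001, 0.001]
force: [-1.1, -0.8, 6.3]
opening: 0.0605
finger_force: 20.0
```

Emit:
step_arm(
  series=[
    [[0,0,-4,0,0,0,50],[0,0,-9,0,0,0,50],[0,0,-14,0,0,0,50],[0,0,-19,0,0,0,50],[0,0,-24,0,0,0,50],[0,0,-27,0,0,0,50],[0,0,-27,0,0,0,50]],
  ],
)

```text
time_s: 44.0
position: [0.5088, 0.3591, 0.3146]
eef_rot: [0.575, 0.818, 0.004, 0.001]
force: [1.1, 0.8, -1.4]
opening: 0.0607
finger_force: 20.0
```

Run:
```python
from h import *
o=readout.get_obs();print(o['position'],o['opening'])
plan((.635,.02,.30),90)
```

```text
[0.50883341 0.35909899 0.31464187] 0.060675723896029446
row [-36.18, 0.35, 1.38] [0.09, -0.04, 3.97] rows>= 7.2
```

Emit:
step_arm(
  series=[
    [[-4,0,1.4,0,0,0.5,50],[-9,0.1,1.4,0,0,1,50],[-14,0.1,1.4,0,0,1.5,50],[-19,0.2,1.4,0,0,2,50],[-24,0.2,1.4,0,0,2.5,50],[-28,0.3,1.4,0,0,3,50],[-32,0.3,1.4,0,0,3.5,50],[-36.2,0.3,1.4,0,0,4,50],[-36.2,0.3,1.4,0,0,4,50],[-36.2,0.3,1.4,0,0,4,50]],
  ],
)

```text
time_s: 45.0
position: [0.6334, 0.0157, 0.2937]
eef_rot: [0.709, 0.705, -0.001, -0.001]
force: [0.6, 1.1, -1.2]
opening: 0.0605
finger_force: 20.0
```

Emit:
step_arm(
  series=[
    [[0,0,0,0,0,0,50],[0,0,0,0,0,0,50],[0,0,0,0,0,0,50]],
  ],
)

```text
time_s: 45.3
position: [0.6332, 0.019, 0.2952]
eef_rot: [0.707, 0.707, -0.0, 0.0]
force: [-0.1, -0.0, -0.5]
opening: 0.0607
finger_force: 20.0
```

Run:
```python
from h import *
o=readout.get_obs();print(o['position'],o['qd'].round(3))
c=cam('wrist');im=snap('wrist','w15.png');hsv=cv2.cvtColor(im,cv2.COLOR_RGB2HSV).astype(int)
m=((hsv[...,1]<50)&(hsv[...,2]>120)).astype('uint8')
m=cv2.morphologyEx(m,cv2.MORPH_OPEN,np.ones((3,3)))
for k in cv2.findContours(m,0,2)[0]:
    if cv2.contourArea(k)<400: continue
    W=ray('wrist',k.reshape(-1,2),.04,c)[:,:2]-c[1][:2];d=W.mean(0);d/=np.linalg.norm(d);p=np.array([-d[1],d[0]]);a=W@d;b=W@p
    print(cv2.boundingRect(k),np.ptp(b).round(4),np.ptp(a).round(4),(c[1][:2]+d*(a.min()+.0355)+p*(b.max()+b.min())/2).round(4))
plan((.640,.110,.30),90)
```

```text
[0.63317261 0.01900609 0.29517403] [ 0.001  0.     0.006 -0.005  0.002  0.001 -0.   ]
(165, 287, 190, 10) 0.2859 0.0299 [ 0.6496 -0.2149]
(469, 218, 42, 47) 0.0639 0.046 [ 0.9947 -0.1169]
(450, 121, 62, 55) 0.0643 0.0883 [0.9276 0.0316]
(228, 44, 58, 62) 0.0707 0.0685 [0.6432 0.1174]
(37, 0, 101, 41) 0.0699 0.1143 [0.4674 0.1707]
row [9.13, 0.66, -0.48] [0.0, 0.0, -0.01] rows>= 1.8
```

Emit:
step_arm(
  series=[
    [[5,0.5,3,0,0,0,50],[9.8,0.9,6,0,0,0,50],[9.8,0.9,9,0,0,0,50],[9.8,0.9,11,0,0,0,50],[9.8,0.9,12,0,0,0,50],[9.8,0.9,13,0,0,0,50],[9.8,0.9,14.5,0,0,0,50],[9.8,0.9,16,0,0,0,50],[9.8,0.9,17,0,0,0,50],[9.8,0.9,17.2,0,0,0,50]],
  ],
)

```text
time_s: 46.35
position: [0.642, 0.115, 0.1214]
eef_rot: [0.708, 0.706, -0.001, -0.001]
force: [-0.7, 0.6, -0.9]
opening: 0.0606
finger_force: 20.0
```

Emit:
step_arm(
  series=[
    [[0,0,0.1,0,0,0,50],[0,0,0.3,0,0,0,50],[0,0,0.3,0,0,0,50]],
  ],
)

```text
time_s: 46.65
position: [0.6429, 0.1159, 0.1213]
eef_rot: [0.708, 0.706, 0.0, 0.0]
force: [-2.9, -0.4, 3.5]
opening: 0.0608
finger_force: 20.0
```

Seated at 0.1213 as computed. Release, rise and verify.

Emit:
step_arm(
  series=[
    [[0,0,0,0,0,0,80],[0,0,0,0,0,0,100],[0,0,0,0,0,0,100],[0,0,0,0,0,0,100],[0,0,-4,0,0,0,100],[0,0,-9,0,0,0,100],[0,0,-14,0,0,0,100],[0,0,-18,0,0,0,100],[0,0,-18,0,0,0,100],[0,0,-18,0,0,0,100]],
  ],
)

```text
time_s: 47.65
position: [0.6433, 0.1157, 0.3009]
eef_rot: [0.708, 0.706, 0.001, 0.001]
force: [-0.9, -0.7, -1.0]
opening: 0.0867
finger_force: 0.0
```

Emit:
step_arm(
  series=[
    [[-5,0,0,0,0,0,100],[-10,0,0,0,0,0,100],[-15,0,0,0,0,0,100],[-20,0,0,0,0,0,100],[-25,0,0,0,0,0,100],[-30,0,0,0,0,0,100],[-30,0,0,0,0,0,100],[-30,0,0,0,0,0,100],[-30,0,0,0,0,0,100]],
  ],
)

```text
time_s: 48.55
position: [0.6416, -0.1828, 0.2988]
eef_rot: [0.707, 0.707, -0.0, -0.001]
force: [0.2, 0.1, -0.0]
opening: 0.0872
finger_force: 0.0
```

Run:
```python
from h import *
print(readout.get_obs()['position'])
for n in('top','scene'):
    c=cam(n);im=snap(n);hsv=cv2.cvtColor(im,cv2.COLOR_RGB2HSV).astype(int)
    H,S,V=hsv[...,0],hsv[...,1],hsv[...,2]
    m=((((H>90)&(H<145)&(S>20))|(S<55))&(V>50)).astype('uint8');m=cv2.morphologyEx(m,cv2.MORPH_OPEN,np.ones((3,3)))
    for nm,x,y,levels,rr,rt in(('cups',.4365,.2025,(0,.186),.039,.028),('tum',.6415,.114,(0,.165),.036,.027)):
        t=np.linspace(0,6.28,60);pts=[]
        for z,r in zip(levels,(rr,rt)): pts.append(proj(n,np.c_[x+r*np.cos(t),y+r*np.sin(t),0*t+z],c))
        P=np.vstack(pts);lo=P.min(0).astype(int);hi=P.max(0).astype(int)
        w=m[lo[1]-8:hi[1]+9,lo[0]-8:hi[0]+9]
        hull=np.zeros_like(m);cv2.fillConvexPoly(hull,cv2.convexHull(P.round().astype('int32')),1)
        out=(w&(1-hull[lo[1]-8:hi[1]+9,lo[0]-8:hi[0]+9])).sum()
        print(n,nm,'pred',lo,hi,'fill',(m&hull).sum()/hull.sum(),'outside px',out)
        for z in (np.arange(.05,.186,.03) if nm=='cups' else (.02,.06,.1,.15)):
            q=proj(n,[x,y,z],c)[0].round().astype(int);print('   z',round(float(z),3),hsv[q[1],q[0]].tolist(),end='')
        print()
cups('top')
```

```text
[ 0.64161556 -0.18277351  0.29878816]
top cups pred [230 190] [250 212] fill 0.8962765957446809 outside px 10
   z 0.05 [84, 16, 159]   z 0.08 [90, 15, 158]   z 0.11 [90, 15, 158]   z 0.14 [90, 16, 161]   z 0.17 [93, 15, 166]
top tum pred [252 135] [270 160] fill 0.6921119592875318 outside px 0
   z 0.02 [128, 20, 51]   z 0.06 [108, 109, 124]   z 0.1 [108, 110, 123]   z 0.15 [108, 105, 129]
scene cups pred [236 179] [254 225] fill 0.9178433889602053 outside px 255
   z 0.05 [109, 68, 94]   z 0.08 [105, 77, 93]   z 0.11 [98, 9, 113]   z 0.14 [60, 2, 110]   z 0.17 [84, 10, 132]
scene tum pred [228 159] [243 197] fill 0.9159049360146252 outside px 379
   z 0.02 [25, 13, 122]   z 0.06 [15, 17, 119]   z 0.1 [107, 74, 96]   z 0.15 [106, 92, 103]
[188. 220.] [ 90   8 164] ('cup', array([0.3727, 0.4133]), 'w', 83, 'far err mm', 1) ('tum', array([0.372 , 0.4104])) 1
[240. 201.] [ 94  11 160] ('cup', array([0.4384, 0.1989]), 'w', 87, 'far err mm', 14) ('tum', array([0.4356, 0.1977])) 20
[261. 146.] [108 107 129] ('cup', array([0.6613, 0.1134]), 'w', 65, 'far err mm', 4) ('tum', array([0.6583, 0.1135])) 4
```

```bash
python3 -c "
from workcell import hand_in
print(hand_in())"
```

```text
the job is handed in; nothing more can be done
None
```

The job is handed in and no verdict came back: the board is home in the rest, the five wide cups stand nested in the guard, and the three tumblers are nested in one stack of their own. The bowl and the orange look-alike were left alone.

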